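Slide a disc carrier into the dark tester and shut its light shield

ROBOT

A 6-joint arm with a two-finger parallel gripper is mounted at the origin on a cart in front of the work surface, level with it; the furniture and walls round the work are solid. World frame = base frame: x ahead of the robot, y to its left, z up, the work surface at z = 0. Lengths are in m, angles in rad, forces in N, time in s.
With the tool pointing down it reaches from about 0.35 to 0.775 m from the base axis. Payload 7.3 kg.
Tool frame: the origin (TCP) lies on the centre line of the jaws, within the pads' length; the fingertips stand 14 mm ahead of it and the grasp point (between the pads) lies 5 mm behind it; z points along the fingers, y is the direction in which the jaws open and shut (so a half turn about z gives the same grasp; the last joint's range is limited). The gripper opens to 92 mm and grips with 3 to 60 N. Pads are 19 mm wide; open, the fingers measure 130 mm over their backs; the gripper's body (75 mm by 190 mm) begins 47 mm behind the grasp point.
Start: joints at [-1.452, 0.342, 1.524, -0, 1.275, -0.146], TCP at [0.137, -0.507, 0.215] pointing down, gripper open.
Joint ranges: [-2.53, 2.53], [-0.77, 2.02], [0.04, 2.7], [-1, 4.14], [0.28, 2.66], [-3.11, 3.11]. Speed limits (rad/s): [2.57, 2.57, 3.14, 3.14, 3.14, 3.14].

INTERFACE

Orientations are given as [roll, pitch, yaw] about the fixed x, y, z axes, in that order (R = Rz(yaw) Ry(pitch) Rx(roll)).
In Python, from workcell import arm gives the robot as it stands.
- The arm moves only by the shell command python3 -m handwheel 'ROWS' [FORCE]. ROWS is JSON, a list of rows, each an object with "slide": the shift along the tool's x, y, z normalised to -1 to 1, where 1 is 750 mm, a list of three; "dr": the turn, a rotation vector about the tool's x, y, z normalised to -1 to 1, where 1 is 90 degrees, a list of three; "gripper": the opening, from 0 (shut) to 1 (fully open). In form: [{"slide": [tx, ty, tz], "dr": [ax, ay, az], "gripper": gripper}, ...]. A call has 1 to 10 rows; each row shifts and turns the commanded pose from where the row before left it, along the tool's axes as they then stand; what a row does not reach is not made up. A row lasts 1/10 s, in which the tool goes at most 50 mm and 8.59 degrees, less where a joint would pass 70% of its speed; a pose out of reach is approached as far as the arm can. A call with a number of a shift or a turn outside -1 to 1 is refused whole. A call with a gripper value outside its range is refused whole. The fingers move at their own pace and stop on an object; FORCE is the grip in N (left out, the last holds). Time passes only in rows, so rows that do not move let the fingers close. It gives the time, the measured TCP pose, the force and the opening at its end, in the units of the state.
- arm.get_state(): the state, without advancing time (a new reading comes with each control period).
- arm.capture(name): name is "scene" or "side" or "wrist"; returns (picture, depth): 480x640x3 uint8, red, green, blue; 480x640 float32, m along the optical axis (not along the pixel's ray), 0 where there is no reading.
- arm.calibration(name): a dict with "mtx" (3x3 intrinsics, pixels), "R" (3x3) and "t" (3): a world point X has camera coordinates R X + t. Camera axes: x right, y down, z forward; pixel columns grow to the right and rows downward; lengths in m; the calibration is good to about 2 mm. A picture is of the moment at which its call begins: read the wrist's pose just before it. calibration takes no time and is no camera call; for the wrist camera it gives the pose at the moment of the call.
- arm.job_done(): hands the job in, once; it reports no verdict.
The state is a dict: "time_s": time; "joint_positions": joint angles; "joint_vel": joint speeds; "tau": joint torques, N m; "tcp_pos": TCP position; "tcp_rot": TCP orientation; "force": force on the tool from outside, world axes, zero at the start; "torque": the same for the moment, N m; "width": finger opening in m.
Only numpy, scipy, OpenCV 4.12 (cv2) and the standard library are available. Lean on these libraries where they do the work, as an engineer would, in place of code of your own. Each camera call takes 0.05 s, during which the arm holds its last target.

TASK

Load the disc carrier into the optical tester for its next reading: swing the black light shield up until it stands upright, lay the carrier on the loading deck with its head towards the hood, and slide it in under the hood until its head drops flat into the nest, which you cannot see and have to find by feel. Then let go and swing the shield down until it is fully closed, leaving the other things on the bench where they are.

Things in the scene. Friction and masses are not known exactly. Their poses are not given: they have to be found in the camera images.
- station: Optical tester fixed to the table, 170 mm wide, 290 long. Origin: table level, under the middle of the hood's mouth. x points level into the hood, y left, z up. Grey hood x 0 to 167 mm: roof underside z 48.5, top 54.5, sensor barrel on it at x 85, top z 105. Behind the mouth the lane is hidden. The carrier's head belongs in the nest in there, its handle towards the robot, along the station's -x.
- loading_deck (a point): Middle of the tester's loading deck top, 60 mm in front of the hood's mouth, 20 mm above the table; axes as the station. Flat aluminium, station x -120 to 0 mm, 150 mm wide between two side cheeks whose tops are 45 mm above the table; open at its front end. The carrier's handle may stick out over the front while it is being loaded.
- lane_mouth (a point): Deck height (z 20 mm) in the hood's mouth, on the lane's centre line; axes as the station. Two black rails, 8 mm high, leave a lane 81 mm wide inside the hood; slanted lead-in guides on the deck (station x -38 to 5 mm) widen it to about 118 mm at their front end. Nest: round recess 83 mm across, 8 mm deep, on the centre line, its centre 65 to 85 mm behind this point, set anew each time, unseen.
- shield (a joint): Angle of the black light shield, a panel 166 mm wide with a front skirt, hinged on the hood's top front edge (hinge along station y at station x 0, z 54.5 mm). 0 = closed, level over the loading deck; grows as it swings up; 1.57 upright; stop at 1.9. Friction hinge: stays where left, needs 1 to 2 N at the knob. It cannot shut while the carrier rides unseated: the collar is in its way.
- shield_knob (a point): Centre of the yellow barrel knob at the middle of the shield's front edge: 20 mm diameter, 30 mm long, axis along the station's y, so it can be pinched end to end from above and turns between the fingers. It swings 153 mm from the hinge line, 6.5 mm under hinge level when closed (48 mm above the table); 26 mm in front of the skirt, on a stem 12 mm wide.
- carrier_head (a point): Centre of the carrier's round black head: 78 mm across, 12 thick, this point 6 mm over its flat underside; pale machined disc in its top (top 16 mm over the underside). Handle along its own -x to 160 mm from here, z up. 0.17 to 0.3 kg, balances within 20 mm of here. This point is 26 mm above the table riding on the deck, 18 mm seated. Pushed slowly, it falls into the nest and stops at its far wall.
- carrier_grip (a point): Point on the carrier's handle for carrying it, 70 mm from the head's centre: middle of an aluminium bar 14 mm wide (carrier's y) and 12 mm high, 18 mm above the head's underside. The bar is free from 48 to 120 mm from the head's centre. Same axes as carrier_head.
- carrier_tail (a point): Same bar, 141.5 mm from the head's centre, 18 mm above the head's underside: middle of the free stretch between a round black collar (24 mm diameter, 120 to 125 mm from the head's centre) and the black end cap (16 mm wide, 156 to 160 mm). The carrier can be pushed along by the collar's rear face or by the end cap.
- bits_mid (a point): Bystander: black and blue bit case lying flat, 46x158x22 mm; point at its centre.
- driver_mid (a point): Bystander: screwdriver with orange and black handle, lying, 29x185x30 mm; point at its centre.
- glue_mid (a point): Bystander: small red glue bottle with blue tip, standing, 19x32x93 mm; point at its centre.

How it is judged:
On the way, in this order (a step that is already met when the one before it is completed fails the run):
1. the shield is swung up, near upright or beyond (value of joint shield above 1.3 rad), for 0.1 s.
2. the carrier's head is under the front of the hood, riding on the deck, not yet in the nest (x of carrier_head in the frame of station between -0.01 and 0.058 m and z of carrier_head in the frame of station between 0.022 and 0.032 m), for 0.05 s.
3. the head has dropped flat into the nest (z of carrier_head in the frame of station below 0.0205 m and x of carrier_head in the frame of station above 0.058 m and angle between carrier_head's own z axis and vertical below 0.05 rad), for 0.2 s.
At the end, for the whole second after the job is handed in: The carrier's head lies in the nest under the hood: its centre less than 20.5 mm above the table and 58 to 92 mm behind the hood's mouth, level within 0.05 rad; the shield is closed to under 0.06 rad; bit case, screwdriver and glue bottle are within 30 mm of where they stood (all of step 3 and value of joint shield below 0.06 rad and x of carrier_head in the frame of station below 0.092 m and distance of each of bits_mid, driver_mid, glue_mid from where it was at the start of the episode below 0.03 m); the robot touches nothing.
It fails at once if a bystander (bit case, screwdriver, glue bottle) is pushed more than 30 mm from its place (distance of any of bits_mid, driver_mid, glue_mid from where it was at the start of the episode above 0.03 m).
It also fails if it takes over 72 s, if anything falls off the work surface, if the arm or the gripper's body presses on something with over 40 N, if the wrist force passes 120 N, or if a joint passes its speed limit or range.

## Working session

There is one attempt and no reset: what is moved stays moved. The work goes in short steps, Python scripts to look and compute and a shell command to move; the robot and the scene stay as the last step left them, time stands still between calls to the robot, and variables do not carry over. Pictures are saved under pics/ and viewed, and the job is handed in when it is done.

```bash
ls; mkdir -p pics; python3 - <<'E'
from workcell import arm
import cv2
print(arm.get_state())
for n in ["scene","side","wrist"]:
    p,d=arm.capture(n); cv2.imwrite(f"pics/{n}0.png",p[:,:,::-1]); 
    c=arm.calibration(n); print(n,c)
E
```

```text
pics
{'time_s': 0.0, 'joint_positions': array([-1.45202680e+00,  3.42729240e-01,  1.52502220e+00, -1.19272008e-05,
        1.27542781e+00, -1.45992308e-01]), 'joint_vel': array([-0.00028871,  0.000116  , -0.00209913, -0.0001972 , -0.00031642,
       -0.00141671]), 'tau': array([-1.73217118e-04, -4.31237948e+01, -2.44224787e+01,  7.18365703e-02,
        5.58960834e-02, -1.28235056e-04]), 'tcp_pos': array([ 0.13735092, -0.5062606 ,  0.2142398 ]), 'tcp_rot': array([-3.14002128e+00, -2.19524893e-04,  2.64765144e-01]), 'force': array([-0.12065742, -0.68606472, -0.86346531]), 'torque': array([ 0.00423684, -0.00736008, -0.04602532]), 'width': 0.09172906471155579}
scene {'mtx': array([[438.91709423,   0.        , 320.87329076],
       [  0.        , 438.91709423, 245.61463387],
       [  0.        ,   0.        ,   1.        ]]), 'R': array([[-0.7235093 , -0.69014991,  0.01507941],
       [-0.40692388,  0.40874409, -0.81690956],
       [ 0.55762644, -0.59717784, -0.57656863]]), 't': array([0.29387135, 0.33087048, 0.88949127])}
side {'mtx': array([[517.84506932,   0.        , 313.92604564],
       [  0.        , 517.84506932, 234.70360973],
       [  0.        ,   0.        ,   1.        ]]), 'R': array([[ 0.97122221, -0.23650202,  0.02818186],
       [-0.07599394, -0.41984793, -0.90440734],
       [ 0.22572626,  0.87623884, -0.42573836]]), 't': array([-0.56627979,  0.0512317 ,  1.18180514])}
wrist {'mtx': array([[369.80977504,   0.        , 322.42276455],
       [  0.        , 369.80977504, 244.66064591],
       [  0.        ,   0.        ,   1.        ]]), 'R': array([[ 2.61845346e-01, -9.65109799e-01,  3.00825529e-04],
       [-9.19587585e-01, -2.49400023e-01,  3.03575860e-01],
       [-2.92909011e-01, -7.97665615e-02, -9.52807224e-01]]), 't': array([-0.52495948, -0.037452  ,  0.39161525])}
```

View pics/scene0.png

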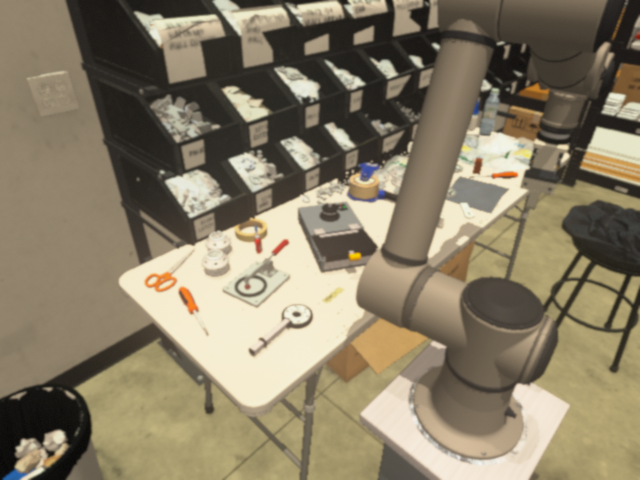

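View pics/side0.png

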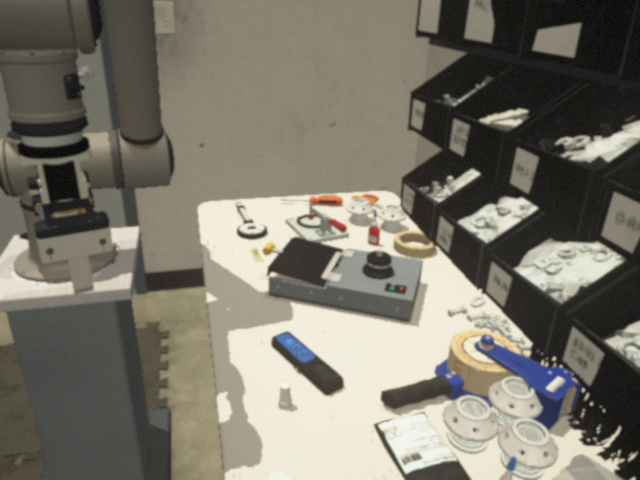

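View pics/wrist0.png

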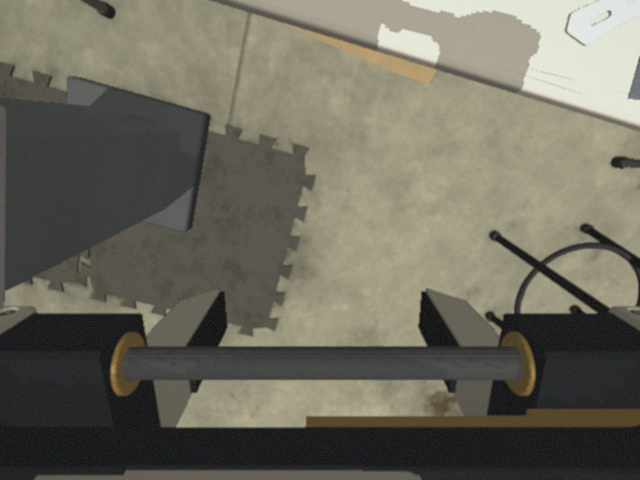

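Side view: the tester is at about (345,275), its knob at (269,248), and the carrier's head at (251,229). The glue bottle is at (374,235) and the bit case at (307,360). I'll enlarge both views.

```bash
python3 - <<'E'
import cv2
a=cv2.imread("pics/side0.png"); cv2.imwrite("pics/side0z.png",cv2.resize(a[180:330,190:440],None,fx=3.2,fy=3.2,interpolation=cv2.INTER_CUBIC))
a=cv2.imread("pics/scene0.png"); cv2.imwrite("pics/scene0z.png",cv2.resize(a[190:370,140:400],None,fx=3,fy=3,interpolation=cv2.INTER_CUBIC))
E
```

```text
(no output)
```

View pics/side0z.png

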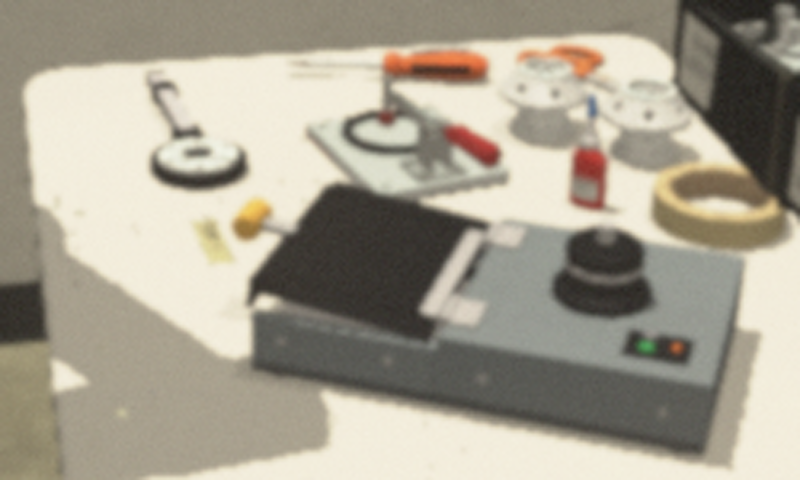

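View pics/scene0z.png

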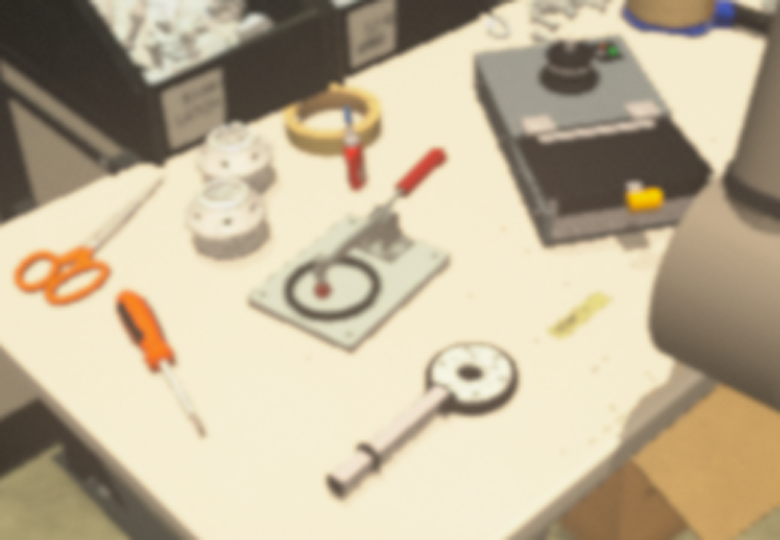

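```bash
cat > h.py <<'E'
from workcell import arm
import numpy as np, cv2
def cloud(n,p=None,d=None):
    c=arm.calibration(n)
    if p is None: p,d=arm.capture(n)
    v,u=np.mgrid[0:480,0:640]
    K=c["mtx"]; X=np.stack([(u-K[0,2])/K[0,0]*d,(v-K[1,2])/K[1,1]*d,d],-1)
    W=(X-c["t"])@c["R"]
    W[d<=0]=np.nan
    return p,d,W
def proj(n,X):
    c=arm.calibration(n); x=np.atleast_2d(X)@c["R"].T+c["t"]; x=x@c["mtx"].T; return x[:,:2]/x[:,2:]
E
python3 - <<'E'
from h import *
for n in ["scene","side"]:
    p,d,W=cloud(n); np.savez(f"{n}0.npz",p=p,d=d,W=W)
    print(n)
    if n=="side":
        pts=dict(knob=(269,248),head=(251,229),tail=(239,207),bit=(307,360),glue=(374,238),scr=(325,200),barrel=(379,258),hoodc=(360,300),table=(230,280))
    else: pts=dict(knob=(355,256),head=(297,314),tail=(256,349),glue=(258,245),scr=(188,298),barrel=(330,212),hood=(318,228))
    for k,(u,v) in pts.items(): print(k,np.round(np.nanmedian(W[v-1:v+2,u-1:u+2].reshape(-1,3),0),4))
    z=W[...,2]
    m=(z>0.049)&(z<0.06)&(W[...,0]>0.3)&(W[...,0]<0.9)&(W[...,1]<-0.0)
    cv2.imwrite(f"pics/m_{n}.png",m.astype(np.uint8)*255)
    Q=p.astype(int); yel=(Q[...,0]>180)&(Q[...,2]<90)&(Q[...,1]>120)&(z>0.03)&(z<0.07)
    print("yellow",yel.sum(),np.round(np.nanmean(W[yel],0),4),np.round(np.nanmin(W[yel],0),3),np.round(np.nanmax(W[yel],0),3))
    lab,L,st,ce=cv2.connectedComponentsWithStats(m.astype(np.uint8))
    for i in np.argsort(-st[1:,4])[:3]+1:
        P=W[L==i]; r=cv2.minAreaRect((P[:,:2]*1000).astype(np.float32)); print(st[i],P.mean(0),r)
E
```

```text
scene
knob [ 0.4344 -0.1619  0.0734]
head [0.4318 0.0591 0.0128]
tail [0.4094 0.207  0.0216]
glue [ 0.7094 -0.0487  0.0298]
scr [0.6606 0.2209 0.0251]
barrel [ 0.6258 -0.2697  0.0843]
hood [ 0.6202 -0.2105  0.0561]
yellow 28 [ 0.4172 -0.5173  0.052 ] [ 0.373 -1.071  0.031] [ 0.449 -0.153  0.07 ]
[ 297  201   76   48 1900] [ 0.60034323 -0.25376281  0.05572008] ((606.3165893554688, -261.4268798828125), (172.25987243652344, 258.33441162109375), 58.531314849853516)
[216 136 198  93 563] [ 0.84181156 -0.43549329  0.05437338] ((834.5789184570312, -526.5435791015625), (1050.6397705078125, 35.62086486816406), 89.94640350341797)
[349 168  38  22 380] [ 0.72029739 -0.57056903  0.0555508 ] ((733.2935791015625, -591.4971313476562), (107.0972900390625, 187.50115966796875), 14.9182710647583)
side
knob [ 0.4402 -0.1761  0.0708]
head [0.4301 0.0501 0.0123]
tail [0.414  0.1783 0.0232]
bit [ 0.4525 -0.4863  0.0171]
glue [ 0.7172 -0.0698  0.0197]
scr [0.6658 0.2081 0.0154]
barrel [ 0.6396 -0.2984  0.091 ]
hoodc [ 0.5879 -0.3508  0.0318]
table [ 0.3559 -0.1697 -0.0014]
yellow 6 [ 0.445  -0.1707  0.0691] [ 0.44  -0.178  0.068] [ 0.449 -0.162  0.07 ]
[ 274  238  149   64 4673] [ 0.59396823 -0.27471864  0.05411482] ((595.7857666015625, -258.56793212890625), (174.72215270996094, 275.20513916015625), 59.17464065551758)
[ 450  329  108   77 2614] [ 0.71918678 -0.59963033  0.0541569 ] ((734.8560180664062, -601.7904663085938), (107.5182113647461, 188.3620147705078), 13.447149276733398)
[ 412  209  228  222 1490] [ 0.84221178 -0.50668478  0.05445956] ((846.3924560546875, -378.0472717285156), (755.8164672851562, 26.259586334228516), 89.53768920898438)
```

```bash
python3 - <<'E'
from h import *
from scipy.optimize import minimize
P=[]
for n in ["scene","side"]:
    f=np.load(f"{n}0.npz"); W=f["W"]; z=W[...,2]
    m=(z>0.049)&(z<0.0605)&(W[...,0]>0.35)&(W[...,0]<0.76)&(W[...,1]<-0.08)&(W[...,1]>-.45)
    _,L,st,_=cv2.connectedComponentsWithStats(m.astype(np.uint8)); i=np.argmax(st[1:,4])+1
    Q=W[L==i]; P.append(Q)
    for a in np.arange(-34,-28,1.0):
        a=np.radians(a); e=np.array([np.cos(a),np.sin(a)]); l=np.array([-e[1],e[0]])
        s=Q[:,:2]@l; x=Q[:,:2]@e
        print(n,round(np.degrees(a)),np.round([s.min(),np.percentile(s,1),np.percentile(s,99),s.max(),np.percentile(s,99)-np.percentile(s,1),x.min(),np.percentile(x,99.),x.max()],4))
E
python3 -m handwheel '[{"slide":[0,0,0],"dr":[0,0,-0.095],"gripper":1},{"slide":[0,0,0],"dr":[0,0,-0.095],"gripper":1},{"slide":[0,0,0],"dr":[0,0,-0.095],"gripper":1},{"slide":[0,0,0],"dr":[0,0,-0.095],"gripper":1},{"slide":[0,0,0],"dr":[0,0,-0.095],"gripper":1},{"slide":[0,0,0],"dr":[0,0,-0.095],"gripper":1},{"slide":[0,0,0],"dr":[0,0,-0.095],"gripper":1},{"slide":[0,0,0],"dr":[0,0,-0.095],"gripper":1},{"slide":[0,0,0],"dr":[0,0,-0.095],"gripper":1},{"slide":[0,0,0],"dr":[0,0,-0.095],"gripper":1}]'
```

```text
scene -34 [0.0334 0.0374 0.2089 0.2137 0.1715 0.5162 0.772  0.781 ]
scene -33 [0.0237 0.0269 0.1961 0.2003 0.1691 0.5193 0.7741 0.7817]
scene -32 [0.0132 0.0162 0.1839 0.1868 0.1677 0.5221 0.7763 0.7822]
scene -31 [0.0012 0.005  0.1719 0.1734 0.1669 0.5246 0.7775 0.7838]
scene -30 [-0.012  -0.0069  0.1599  0.1624  0.1668  0.5259  0.7787  0.7863]
scene -29 [-0.0252 -0.0189  0.1487  0.1522  0.1675  0.5266  0.7798  0.7885]
side -34 [0.0271 0.032  0.2026 0.2136 0.1707 0.4877 0.7752 0.7804]
side -33 [0.018  0.0221 0.1901 0.2001 0.168  0.4883 0.7766 0.781 ]
side -32 [0.0087 0.0117 0.1783 0.1866 0.1666 0.4887 0.7782 0.7815]
side -31 [-2.100e-03  3.000e-04  1.667e-01  1.730e-01  1.664e-01  4.890e-01
  7.797e-01  7.816e-01]
side -30 [-0.0147 -0.0121  0.1555  0.1607  0.1676  0.4891  0.7809  0.784 ]
side -29 [-0.0279 -0.0248  0.1447  0.1515  0.1695  0.4891  0.7819  0.7865]
time_s: 1.25
tcp_pos: [0.1374, -0.5066, 0.2148]
tcp_rot: [3.142, -0.0, 1.763]
force: [-0.4, -0.2, 0.3]
width: 0.092
```

```bash
python3 -m handwheel '[{"slide":[0,0,0],"dr":[0,0,-0.095],"gripper":1},{"slide":[0,0,0],"dr":[0,0,-0.095],"gripper":1},{"slide":[0,0,0],"dr":[0,0,-0.095],"gripper":1},{"slide":[0,0,0],"dr":[0,0,-0.095],"gripper":1},{"slide":[0,0,0],"dr":[0,0,-0.095],"gripper":1},{"slide":[0,0,0],"dr":[0,0,-0.058],"gripper":1}]'
python3 -m handwheel '[{"slide":[-0.011,0.06,0],"dr":[0,0,0],"gripper":1},{"slide":[-0.011,0.06,0],"dr":[0,0,0],"gripper":1},{"slide":[-0.011,0.06,0],"dr":[0,0,0],"gripper":1},{"slide":[-0.011,0.06,0],"dr":[0,0,0],"gripper":1},{"slide":[-0.011,0.06,0],"dr":[0,0,0],"gripper":1},{"slide":[-0.011,0.06,0],"dr":[0,0,0],"gripper":1},{"slide":[-0.011,0.06,0],"dr":[0,0,0],"gripper":1},{"slide":[-0.011,0.06,0],"dr":[0,0,0],"gripper":1},{"slide":[-0.011,0.06,0],"dr":[0,0,0],"gripper":1}]'
python3 - <<'E'
from h import *
p,d,W=cloud("wrist"); np.savez("w1.npz",p=p,d=d,W=W); cv2.imwrite("pics/w1.png",p[:,:,::-1]); s=arm.get_state(); print(s["tcp_pos"],s["tcp_rot"],s["joint_positions"])
p,d,W=cloud("side"); cv2.imwrite("pics/s1.png",p[:,:,::-1])
E
```

```text
time_s: 1.85
tcp_pos: [0.1374, -0.5066, 0.2148]
tcp_rot: [3.141, -0.0, 2.6]
force: [-0.2, -0.4, -0.2]
width: 0.0916
time_s: 2.75
tcp_pos: [0.4125, -0.1979, 0.2151]
tcp_rot: [-3.141, 0.0, 2.594]
force: [0.5, -0.6, -0.3]
width: 0.092
[ 0.41609929 -0.19305192  0.21508765] [3.13764831e+00 1.15143915e-03 2.59760855e+00] [-0.60465914  0.21943905  1.6959352   0.00425854  1.22531115 -1.63291399]
```

View pics/w1.png

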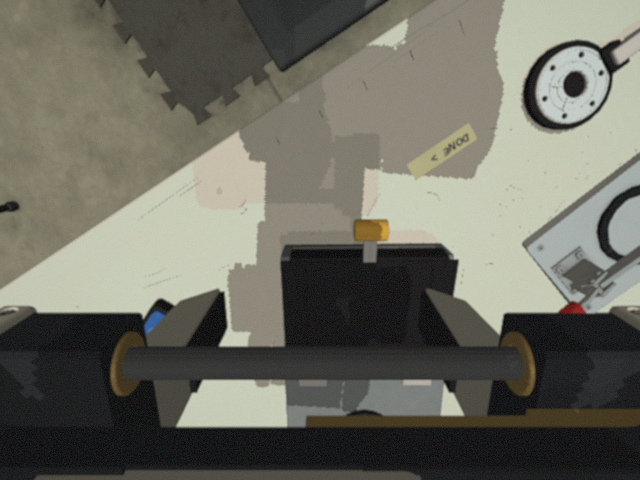

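View pics/s1.png

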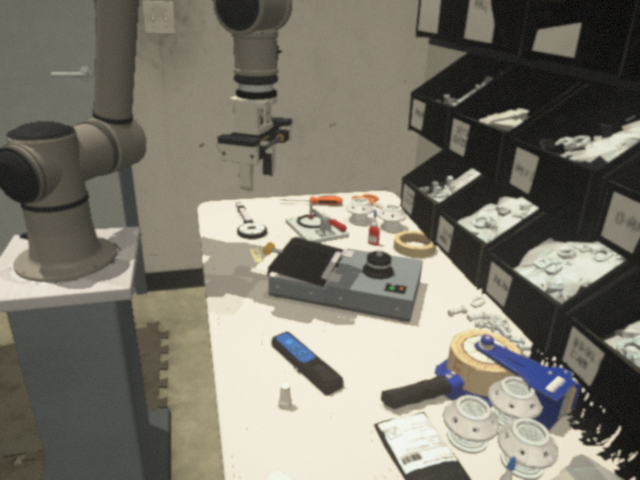

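Wrist view: the knob is at (371,230), the shield's front edge runs along row 255 from column 282 to 456, and the carrier head's disc is at (574,84). I'll measure these points.

```bash
python3 - <<'E'
from h import *
f=np.load("w1.npz"); W=f["W"]; p=f["p"].astype(int)
m=(p[...,0]>150)&(p[...,2]<90)&(p[...,0]-p[...,2]>90); m[:200]=0;m[260:]=0;m[:,:330]=0;m[:,400:]=0
v,u=np.nonzero(m); print(m.sum(),u.min(),u.max(),v.min(),v.max(),np.round(W[m].mean(0),4),np.round(np.percentile(W[m],[5,95],axis=0),4))
for k,(a,b) in dict(l=(290,275),r=(450,275),lf=(285,320),mid=(370,275),mid2=(370,320),hood=(370,395),deck=(340,237),table=(300,200),head=(574,60),head2=(574,108),bar=(630,45)).items():
    print(k,np.round(np.nanmedian(W[b-1:b+2,a-1:a+2].reshape(-1,3),0),4))
# left/right edges of shield, rows 265-290
z=W[...,2]
for r in (262,275,285,300):
    mm=(z[r]>0.045)&(z[r]<0.1); c=np.nonzero(mm[260:470])[0]+260
    print(r,c.min(),c.max(),np.round(W[r,c.min()],4),np.round(W[r,c.max()],4))
# carrier disc: z 10..20mm region
m=(z>0.008)&(z<0.02); m[:,:510]=0; m[140:]=0; m[:,606:]=0
v,u=np.nonzero(m); print(m.sum(),np.round(W[m].mean(0),4),cv2.minEnclosingCircle((W[m][:,:2]*1000).astype(np.float32)))
a=np.radians(-31.2);e=np.array([np.cos(a),np.sin(a)]);l=np.array([-e[1],e[0]]);print(e,l)
E
```

```text
140 378 387 221 239 [nan nan nan] [[nan nan nan]
 [nan nan nan]]
l [ 0.4404 -0.2504  0.0627]
r [ 0.5182 -0.1219  0.0635]
lf [ 0.4802 -0.2822  0.0571]
mid [ 0.4798 -0.1862  0.0629]
mid2 [ 0.5248 -0.2104  0.0566]
hood [ 0.6045 -0.2548  0.0552]
deck [ 4.501e-01 -1.983e-01  4.000e-04]
table [ 3.935e-01 -2.139e-01  1.000e-04]
head [0.4119 0.0687 0.0156]
head2 [0.4517 0.0549 0.015 ]
bar [0.4245 0.1098 0.0242]
262 280 458 [ 0.4243 -0.2509  0.0641] [ 0.51   -0.1101  0.0641]
275 281 456 [ 0.4359 -0.2575  0.0632] [ 0.5211 -0.1171  0.0636]
285 282 454 [ 0.4451 -0.2625  0.0625] [ 0.5308 -0.1229  0.0612]
300 283 419 [ 0.4597 -0.2712  0.06  ] [ 0.5284 -0.1585  0.0599]
5782 [0.4295 0.0575 0.0141] ((430.7764892578125, 61.762603759765625), 40.78068542480469)
[ 0.85536426 -0.51802701] [0.51802701 0.85536426]
```

```bash
python3 - <<'E'
from h import *
p,d,W=cloud("wrist"); np.savez("w2.npz",p=p,d=d,W=W); s=arm.get_state(); print(s["tcp_pos"],s["tcp_rot"])
P=p.astype(int); z=W[...,2]
a=np.radians(-31.3);e=np.array([np.cos(a),np.sin(a)]);l=np.array([-e[1],e[0]])
for r in (262,268,275,281,285):
    mm=(z[r]>0.045)&(z[r]<0.1); c=np.nonzero(mm[255:470])[0]+255
    A,B=W[r,c.min()],W[r,c.max()]; D=B-A
    print(r,c.min(),c.max(),np.round(A,4),np.round(B,4),"yaw",np.degrees(np.arctan2(D[1],D[0]))-90,"w",np.linalg.norm(D),"c",l@((A+B)[:2]/2))
m=(z>0.035)&(z<0.1); m[:205]=0;m[243:]=0;m[:,340:0];m[:,410:]=0;m[:,:340]=0
Q=W[m]; print(m.sum(),Q.mean(0),"top",np.percentile(z[m],95)); t=Q[Q[:,2]>np.percentile(Q[:,2],60)]
print("x e",np.percentile(t[:,:2]@e,[2,50,98]),"l",np.percentile(Q[:,:2]@l,[2,50,98]))
cv2.imwrite("pics/w2.png",p[:,:,::-1])
m=(z>0.008)&(z<0.02); m[:,:510]=0; m[140:]=0; m[:,606:]=0
_,L,st,_=cv2.connectedComponentsWithStats(m.astype(np.uint8)); i=np.argmax(st[1:,4])+1
print(cv2.minEnclosingCircle((W[L==i][:,:2]*1000).astype(np.float32)),cv2.fitEllipse((cv2.convexHull((W[L==i][:,:2]*1000).astype(np.float32)))))
E
```

```text
[ 0.41280842 -0.19739512  0.21482245] [ 3.14151276e+00 -8.57950971e-05  2.59945761e+00]
262 277 454 [ 0.4247 -0.2503  0.0648] [ 0.5092 -0.1101  0.0644] yaw -31.090076017875845 w 0.16371009642346007 c 0.08862411326224837
268 277 453 [ 0.4302 -0.2542  0.0628] [ 0.5143 -0.1134  0.0641] yaw -30.843347594280182 w 0.16401826243870132 c 0.0883145605823383
275 277 452 [ 0.4362 -0.2581  0.0626] [ 0.5208 -0.117   0.063 ] yaw -30.96976636487495 w 0.16452698603635696 c 0.08832537510634199
281 278 451 [ 0.4415 -0.2603  0.0636] [ 0.5256 -0.1205  0.0636] yaw -31.03658054628312 w 0.163198916849083 c 0.08853279793571195
285 278 451 [ 0.4456 -0.2633  0.0615] [ 0.53   -0.1221  0.0625] yaw -30.875985650619583 w 0.16444704524347167 c 0.08876108540330747
791 [ 0.43816333 -0.16377941  0.07324921] top 0.07662493097328532
x e [0.45571461 0.46063277 0.46625445] l [0.0734622  0.08770467 0.10225418]
((430.3946838378906, 64.05250549316406), 43.11228561401367) ((431.3310852050781, 61.50608444213867), (76.55261993408203, 81.86776733398438), 6.672979354858398)
```

View pics/w2.png

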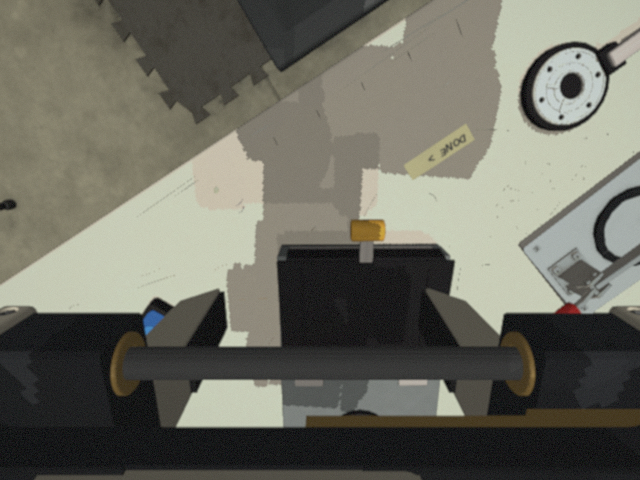

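```bash
python3 -m handwheel '[{"slide":[-0.0073,0.056,0],"dr":[0,0,0],"gripper":1},{"slide":[0,0,0.05],"dr":[0,0,0],"gripper":0.6},{"slide":[0,0,0.05],"dr":[0,0,0],"gripper":0.6},{"slide":[0,0,0.05],"dr":[0,0,0],"gripper":0.6},{"slide":[0,0,0.03],"dr":[0,0,0],"gripper":0.6},{"slide":[0,0,0.021],"dr":[0,0,0],"gripper":0.6},{"slide":[0,0,0],"dr":[0,0,0],"gripper":0.6}]' 15
python3 - <<'E'
from h import *
p,d,W=cloud("wrist"); cv2.imwrite("pics/w3.png",p[:,:,::-1])
E
```

```text
time_s: 3.6
tcp_pos: [0.4362, -0.1668, 0.0623]
tcp_rot: [-3.141, -0.005, 2.593]
force: [0.3, 0.1, 0.0]
width: 0.0556
```

View pics/w3.png

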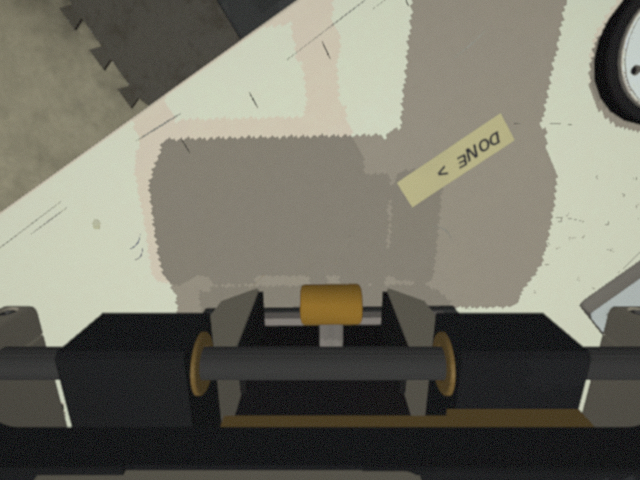

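```bash
python3 - <<'E'
from h import *
s=arm.get_state(); print(s["tcp_pos"],s["tcp_rot"],s["force"])
t=s["tcp_pos"]; print(proj("wrist",[t,t+[0,0,.005],t+[0,0,-.014]]))
p,d,W=cloud("wrist"); m=np.zeros((480,640),bool); m[288:322,305:358]=1
Q=W[m];Q=Q[(Q[:,2]>.04)&(Q[:,2]<.1)]; a=2.5987;x=np.array([np.cos(a),np.sin(a)]);y=np.array([np.sin(a),-np.cos(a)])
top=Q[Q[:,2]>np.percentile(Q[:,2],70)]
print(np.percentile(Q[:,2],95),"dx",np.median((top[:,:2]-t[:2])@x),"dy",np.percentile((Q[:,:2]-t[:2])@y,[2,98]))
E
```

```text
[ 0.43713049 -0.16713962  0.0635947 ] [-3.14127988e+00 -2.19480183e-03  2.59289344e+00] [-0.00840837 -0.45532927  1.08566254]
[[321.8890589  297.04589661]
 [321.86567686 301.48726093]
 [321.94862121 285.73217235]]
0.07652146866625431 dx -0.0002695111220364705 dy [-0.00775376  0.01646373]
```

```bash
python3 -m handwheel '[{"slide":[0,0.0055,0],"dr":[0,0,0],"gripper":0.5},{"slide":[0,0,0],"dr":[0,0,0],"gripper":0},{"slide":[0,0,0],"dr":[0,0,0],"gripper":0},{"slide":[0,0,0],"dr":[0,0,0],"gripper":0},{"slide":[0,0,0],"dr":[0,0,0],"gripper":0}]' 15
```

```text
time_s: 4.2
tcp_pos: [0.4403, -0.163, 0.0644]
tcp_rot: [-3.141, 0.0, 2.594]
force: [-0.9, -0.6, -0.5]
width: 0.0196
```

```bash
python3 -m handwheel '[{"slide":[0,0,0],"dr":[0,0,0],"gripper":0}]' 15
python3 - <<'E'
from h import *
p,d,W=cloud("wrist"); cv2.imwrite("pics/w4.png",p[:,:,::-1]); print(arm.get_state()["width"])
E
```

```text
time_s: 4.3
tcp_pos: [0.4403, -0.163, 0.0643]
tcp_rot: [-3.142, 0.0, 2.594]
force: [-0.9, 0.4, 0.3]
width: 0.0115
0.007697995967116221
```

View pics/w4.png

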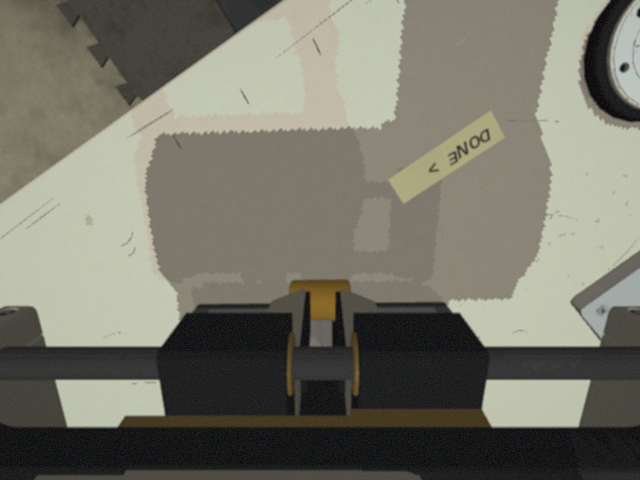

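```bash
python3 - <<'E'
from h import *
s=arm.get_state(); print(s["tcp_pos"],s["tcp_rot"],s["width"],s["force"])
t=s["tcp_pos"];c=arm.calibration("wrist")
for dz in (-.014,0,.005,.03): X=t+[0,0,dz]; print(dz,(c["R"]@X+c["t"]),proj("wrist",X))
p,d,W=cloud("wrist")
a=s["tcp_rot"][2];x=np.array([np.cos(a),np.sin(a)]);y=np.array([np.sin(a),-np.cos(a)])
for (u,v) in [(300,285),(320,285),(340,285),(320,300),(320,310),(305,305),(335,305),(310,310),(333,310),(290,310),(320,330),(300,330),(285,300),(360,300)]:
    q=W[v,u]-t; print((u,v),d[v,u],np.round([q[:2]@x,q[:2]@y,q[2]],4))
cv2.imwrite("pics/w5.png",cv2.resize(p[260:420,220:430,::-1],None,fx=3.7,fy=3.7,interpolation=cv2.INTER_CUBIC))
E
```

```text
[ 0.44026804 -0.16301322  0.06421332] [-3.14149674e+00  1.33038168e-04  2.59428310e+00] 0.007697995967116221 [ 0.41280097  0.78893785 -0.20359387]
-0.014 [-0.00029477  0.02227218  0.20062465] [[321.87940991 285.71476529]]
0 [-0.00030426  0.02655156  0.18729473] [[321.82200912 297.08618931]]
0.005 [-0.00030765  0.02807992  0.18253404] [[321.79947709 301.5499123 ]]
0.03 [-0.00032459  0.03572168  0.15873062] [[321.66654337 327.88483764]]
(300, 285) 0.17984101 [ 0.0089 -0.0106  0.005 ]
(320, 285) 0.17938338 [ 0.0091 -0.0009  0.0054]
(340, 285) 0.17960256 [0.009  0.0088 0.0052]
(320, 300) 0.17499426 [ 0.0041 -0.0008  0.0116]
(320, 310) 0.17579366 [-0.0008 -0.0008  0.0123]
(305, 305) 0.1565213 [ 0.0104 -0.0071  0.029 ]
(335, 305) 0.16016178 [0.0087 0.0058 0.0257]
(310, 310) 0.15389435 [ 0.0096 -0.0048  0.032 ]
(333, 310) 0.15465336 [0.0092 0.0047 0.0313]
(290, 310) 0.15210356 [ 0.0104 -0.013   0.0336]
(320, 330) 0.18973632 [-0.0172 -0.0009  0.0029]
(300, 330) 0.13733739 [ 0.0104 -0.008   0.0491]
(285, 300) 0.15979615 [ 0.0109 -0.0159  0.0254]
(360, 300) 0.16156563 [0.0101 0.0167 0.0238]
```

View pics/w5.png

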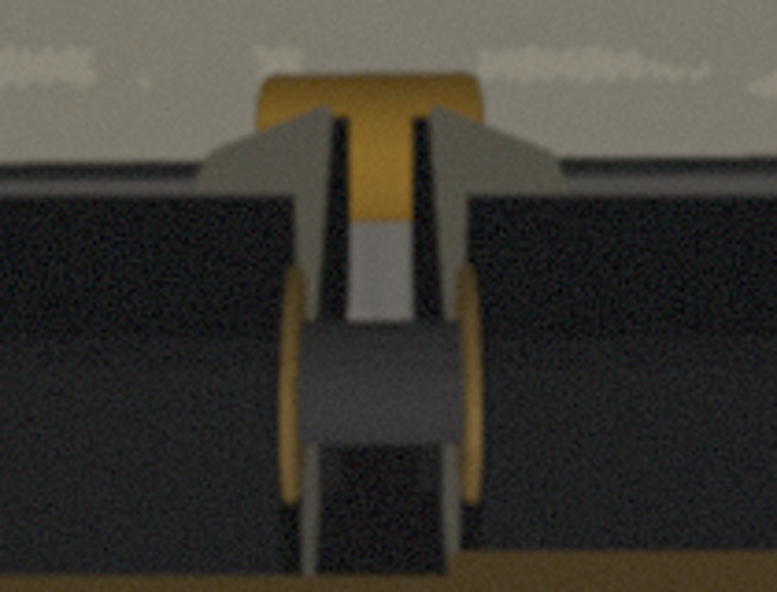

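```bash
python3 - <<'E'
from h import *
s=arm.get_state(); t=s["tcp_pos"]
p,d,W=cloud("side"); np.savez("s5.npz",p=p,d=d,W=W); uv=proj("side",[t,t+[0,0,.1],t-[0,0,.014]]); print(uv)
u,v=uv[0].astype(int); cv2.imwrite("pics/s5.png",cv2.resize(p[v-80:v+50,u-70:u+90,::-1],None,fx=4.5,fy=4.5,interpolation=cv2.INTER_CUBIC)); print(u-70,v-80)
p,d,W=cloud("scene"); uv=proj("scene",[t,t+[0,0,.1],t-[0,0,.014]]); print(uv)
u,v=uv[0].astype(int); cv2.imwrite("pics/c5.png",cv2.resize(p[v-80:v+50,u-80:u+80,::-1],None,fx=4.5,fy=4.5,interpolation=cv2.INTER_CUBIC)); print(u-80,v-80)
E
```

```text
[[268.11072554 247.82834617]
 [267.65104352 204.51771109]
 [268.17228472 253.62837138]]
198 167
[[353.47319549 257.59987533]
 [355.70708125 226.69116975]
 [353.17753306 261.69074829]]
273 177
```

View pics/s5.png

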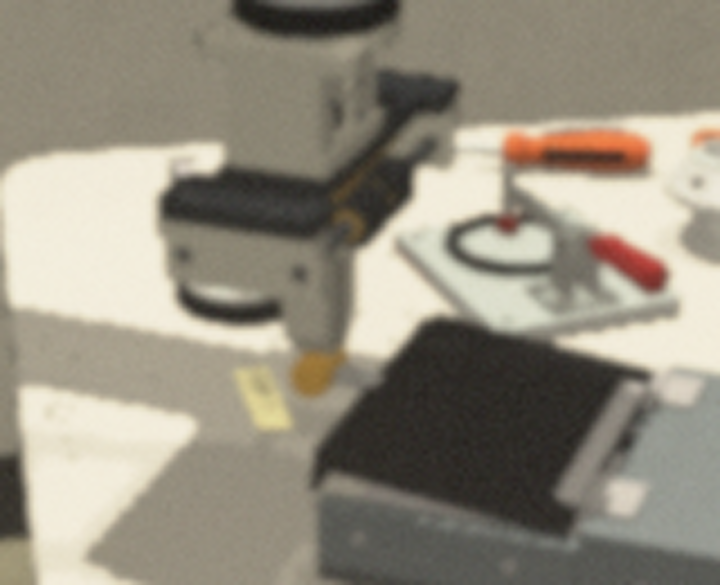

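View pics/c5.png

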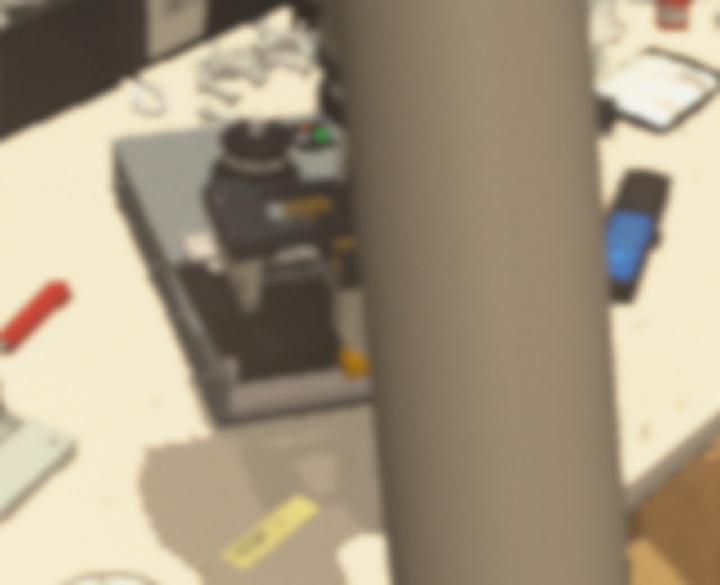

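The fingertips end about 25 mm higher than the reported TCP implies: they sit on top of the knob instead of beside it. I'll calibrate the tip height by touching the bare table gently.

```bash
python3 -m handwheel '[{"slide":[0,0,-0.04],"dr":[0,0,0],"gripper":0},{"slide":[0.05,0,0],"dr":[0,0,0],"gripper":0},{"slide":[0.05,0,0],"dr":[0,0,0],"gripper":0},{"slide":[0,0,0.045],"dr":[0,0,0],"gripper":0},{"slide":[0,0,0.04],"dr":[0,0,0],"gripper":0},{"slide":[0,0,0.03],"dr":[0,0,0],"gripper":0},{"slide":[0,0,0.005],"dr":[0,0,0],"gripper":0},{"slide":[0,0,0],"dr":[0,0,0],"gripper":0}]' 15
python3 - <<'E'
from h import *
p,d,W=cloud("wrist"); cv2.imwrite("pics/w6.png",p[:,:,::-1]); print(arm.get_state())
E
```

```text
time_s: 5.3
tcp_pos: [0.376, -0.1238, 0.004]
tcp_rot: [-3.141, -0.001, 2.594]
force: [-0.0, -0.4, 0.5]
width: 0.0006
{'time_s': 5.35, 'joint_positions': array([-5.12353350e-01,  4.52428468e-01,  2.11340100e+00, -1.36595875e-04,
        5.75530780e-01, -1.53572032e+00]), 'joint_vel': array([ 0.00093988, -0.02038887, -0.00704912, -0.00095541, -0.00012371,
        0.00064794]), 'tau': array([-1.90902594e-02, -3.50520408e+01, -1.12332273e+01, -1.87185919e-02,
        5.78071154e-02,  2.86957184e-04]), 'tcp_pos': array([ 0.37652799, -0.12415167,  0.00457145]), 'tcp_rot': array([-3.14152648e+00,  2.34865957e-04,  2.59427789e+00]), 'force': array([ 1.55500089,  0.39845604, -0.35967867]), 'torque': array([ 0.04223666, -0.14319077,  0.00741457]), 'width': 0.0005459996210013259}
```

View pics/w6.png

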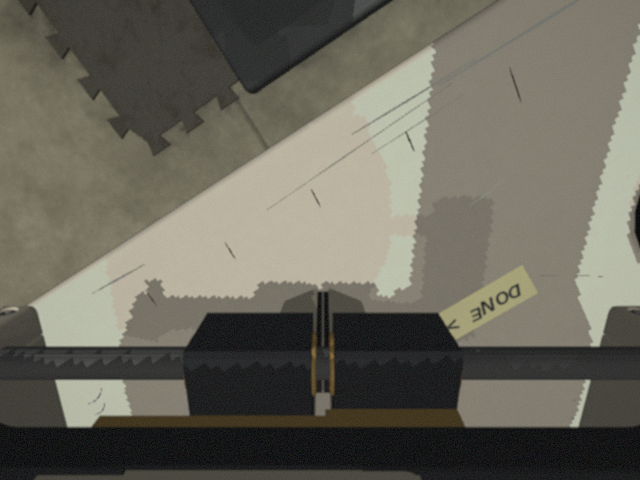

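```bash
for i in 1; do python3 -m handwheel '[{"slide":[0,0,0.004],"dr":[0,0,0],"gripper":0},{"slide":[0,0,0.004],"dr":[0,0,0],"gripper":0},{"slide":[0,0,0],"dr":[0,0,0],"gripper":0}]';  done
python3 -m handwheel '[{"slide":[0,0,0.004],"dr":[0,0,0],"gripper":0},{"slide":[0,0,0],"dr":[0,0,0],"gripper":0}]'
```

```text
time_s: 5.65
tcp_pos: [0.3764, -0.1241, -0.0016]
tcp_rot: [-3.142, 0.001, 2.594]
force: [-0.5, -0.3, -0.3]
width: 0.0006
time_s: 5.85
tcp_pos: [0.3762, -0.1239, -0.005]
tcp_rot: [-3.142, -0.0, 2.594]
force: [1.1, -0.1, 0.1]
width: 0.0006
```

```bash
for i in 1 2; do python3 -m handwheel '[{"slide":[0,0,0.004],"dr":[0,0,0],"gripper":0},{"slide":[0,0,0],"dr":[0,0,0],"gripper":0}]';  done
```

```text
time_s: 6.05
tcp_pos: [0.3761, -0.1239, -0.0081]
tcp_rot: [-3.141, -0.0, 2.594]
force: [-0.7, 0.3, -0.6]
width: 0.0005
time_s: 6.25
tcp_pos: [0.376, -0.1239, -0.0111]
tcp_rot: [-3.142, -0.0, 2.594]
force: [-0.2, 0.3, 0.0]
width: 0.0005
```

```bash
python3 -m handwheel '[{"slide":[0,0,0.003],"dr":[0,0,0],"gripper":0},{"slide":[0,0,0],"dr":[0,0,0],"gripper":0}]'; python3 -m handwheel '[{"slide":[0,0,0.003],"dr":[0,0,0],"gripper":0},{"slide":[0,0,0],"dr":[0,0,0],"gripper":0}]'
```

```text
time_s: 6.45
tcp_pos: [0.3763, -0.124, -0.0117]
tcp_rot: [-3.141, 0.001, 2.595]
force: [-5.2, 2.7, 26.4]
width: 0.0003
time_s: 6.65
tcp_pos: [0.3763, -0.124, -0.012]
tcp_rot: [-3.141, 0.002, 2.595]
force: [-11.7, 4.8, 62.8]
width: 0.0005
```

```bash
python3 -m handwheel '[{"slide":[0,0,-0.05],"dr":[0,0,0],"gripper":0},{"slide":[0,0,-0.05],"dr":[0,0,0],"gripper":0.5},{"slide":[0,0,-0.047],"dr":[0,0,0],"gripper":0.5},{"slide":[-0.05,-0.001,0],"dr":[0,0,0],"gripper":0.5},{"slide":[-0.049,0,0],"dr":[0,0,0],"gripper":0.5},{"slide":[0,0,0],"dr":[0,0,0],"gripper":0.5},{"slide":[0,0,0],"dr":[0,0,0],"gripper":0.5}]' 15
python3 - <<'E'
from h import *
p,d,W=cloud("wrist"); cv2.imwrite("pics/w7.png",p[:,:,::-1]); s=arm.get_state(); t=s["tcp_pos"]; print(t,s["tcp_rot"],s["force"],s["width"])
a=s["tcp_rot"][2];x=np.array([np.cos(a),np.sin(a)]);y=np.array([np.sin(a),-np.cos(a)])
P=p.astype(int); m=(P[...,0]-P[...,2]>70)&(W[...,2]>.05)&(W[...,2]<.085); q=W[m]-t
print(m.sum(),np.percentile(q[:,:2]@x,[5,50,95]),np.percentile(q[:,:2]@y,[3,97]),np.percentile(W[m][:,2],[5,95]))
E
```

```text
time_s: 7.35
tcp_pos: [0.4389, -0.1631, 0.0944]
tcp_rot: [-3.141, -0.001, 2.594]
force: [-0.3, 0.6, 0.4]
width: 0.0436
[ 0.43819866 -0.16260946  0.09427865] [-3.14149904e+00 -2.25743652e-03  2.59426762e+00] [0.14099382 0.47600123 0.20612781] 0.044637752411303376
1727 [-0.10664308  0.0001851   0.00693672] [-0.01356845  0.17026916] [0.06376065 0.07647393]
```

View pics/w7.png

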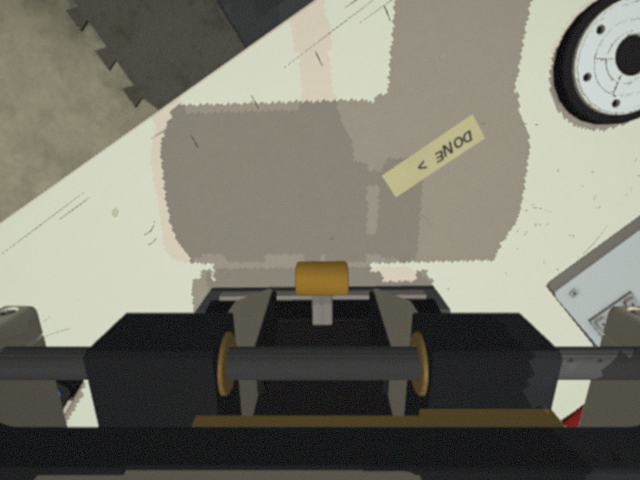

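```bash
python3 -m handwheel '[{"slide":[0,0,0.04],"dr":[0,0,0],"gripper":0.5},{"slide":[0,0,0.033],"dr":[0,0,0],"gripper":0.5},{"slide":[0,0,0],"dr":[0,0,0],"gripper":0.25},{"slide":[0,0,0],"dr":[0,0,0],"gripper":0.25},{"slide":[0,0,0],"dr":[0,0,0],"gripper":0.25},{"slide":[0,0,0],"dr":[0,0,0],"gripper":0.25}]' 15
python3 - <<'E'
from h import *
s=arm.get_state(); O=np.array([.5697,-.2431]); e=np.array([.8563,-.5165])
for z in [0]:
    t=s["tcp_pos"]; print(t,s["tcp_rot"],s["width"]); x=(t[:2]-O)@e; print("st x",x,"y",(t[:2]-O)@np.array([.5165,.8563]))
    # arc for grasp pt
    gx,gz=x,t[2]+.0303-.0545; r=np.hypot(gx,gz); th0=np.arctan2(gz,-gx); print(r,th0+.0425)
    prev=(x,gz)
    for th in np.arange(th0+.15,1.75,.15):
        q=(-r*np.cos(th),r*np.sin(th)); print(round(th+.0425,2),"tx",round(-(q[0]-prev[0])/.75,4),"tz",round(-(q[1]-prev[1])/.75,4)); prev=q
E
```

```text
time_s: 8.0
tcp_pos: [0.4388, -0.1636, 0.0411]
tcp_rot: [-3.141, 0.0, 2.595]
force: [-4.2, -2.8, 0.3]
width: 0.0298
[ 0.43880658 -0.16355191  0.04109204] [-3.14066316e+00  2.58022814e-04  2.59484376e+00] 0.02983979693803772
st x -0.15317062875876963 y 0.0005105772513039261
0.15409926204954932 0.1523386482633974
0.3 tx -0.0057 tz -0.0303
0.45 tx -0.0101 tz -0.0291
0.6 tx -0.0144 tz -0.0272
0.75 tx -0.0183 tz -0.0248
0.9 tx -0.0218 tz -0.0218
1.05 tx -0.0248 tz -0.0183
1.2 tx -0.0272 tz -0.0144
1.35 tx -0.0291 tz -0.0102
1.5 tx -0.0303 tz -0.0057
1.65 tx -0.0308 tz -0.0011
```

```bash
python3 -m handwheel '[{"slide":[-0.0057,0,-0.0303],"dr":[0,0,0],"gripper":0.25},{"slide":[-0.0101,0,-0.0291],"dr":[0,0,0],"gripper":0.25},{"slide":[-0.0144,0,-0.0272],"dr":[0,0,0],"gripper":0.25},{"slide":[-0.0183,0,-0.0248],"dr":[0,0,0],"gripper":0.25},{"slide":[0,0,0],"dr":[0,0,0],"gripper":0.25}]' 15
```

```text
time_s: 8.5
tcp_pos: [0.4711, -0.1829, 0.1272]
tcp_rot: [-3.141, 0.003, 2.594]
force: [-6.1, 1.7, 5.8]
width: 0.0294
```

```bash
python3 -m handwheel '[{"slide":[-0.0218,0,-0.0218],"dr":[0,0,0],"gripper":0.25},{"slide":[-0.0248,0,-0.0183],"dr":[0,0,0],"gripper":0.25},{"slide":[-0.0272,0,-0.0144],"dr":[0,0,0],"gripper":0.25},{"slide":[-0.0291,0,-0.0102],"dr":[0,0,0],"gripper":0.25},{"slide":[0,0,0],"dr":[0,0,0],"gripper":0.25}]' 15
python3 -m handwheel '[{"slide":[-0.0303,0,-0.0057],"dr":[0,0,0],"gripper":0.25},{"slide":[-0.0308,0,-0.0011],"dr":[0,0,0],"gripper":0.25},{"slide":[-0.02,0,0.001],"dr":[0,0,0],"gripper":0.25},{"slide":[0,0,0],"dr":[0,0,0],"gripper":0.25}]' 15
python3 - <<'E'
from h import *
p,d,W=cloud("side"); cv2.imwrite("pics/s8.png",p[:,:,::-1]); s=arm.get_state(); t=s["tcp_pos"]
O=np.array([.5697,-.2431]); e=np.array([.8563,-.5165]); x=(t[:2]-O)@e; print(t,s["width"],s["force"],x,"theta",np.arctan2(t[2]+.0303-.0545,-x)+.0425)
E
```

```text
time_s: 9.0
tcp_pos: [0.5389, -0.2233, 0.1751]
tcp_rot: [3.141, 0.006, 2.594]
force: [-1.3, 2.5, 11.4]
width: 0.0298
time_s: 9.4
tcp_pos: [0.5905, -0.2541, 0.1781]
tcp_rot: [3.14, 0.005, 2.595]
force: [2.8, 1.9, 5.9]
width: 0.0301
[ 0.59002586 -0.25383954  0.17824053] 0.02967712740805261 [1.9826601  0.88214519 4.63433301] 0.022952009268370963 theta 1.7612079519379795
```

View pics/s8.png

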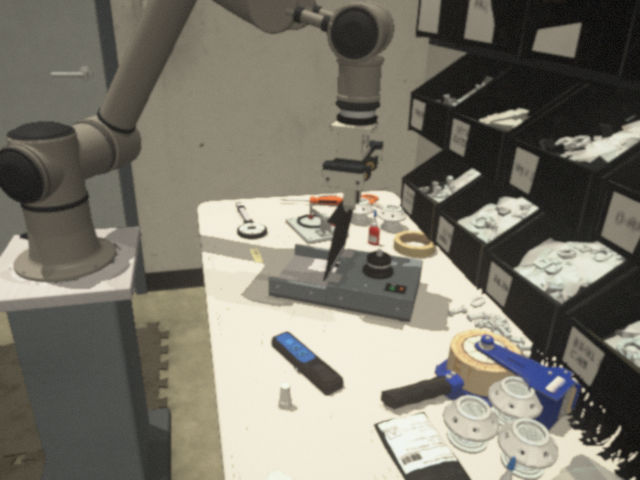

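```bash
python3 -m handwheel '[{"slide":[0,0,0],"dr":[0,0,0],"gripper":0.7},{"slide":[0,0,0],"dr":[0,0,0],"gripper":0.7},{"slide":[0,0,-0.03],"dr":[0,0,0],"gripper":0.7},{"slide":[0,0,-0.06],"dr":[0,0,0],"gripper":0.7}]' 15
python3 -m handwheel '[{"slide":[0.049,0.0317,0],"dr":[0,0,0],"gripper":0.7},{"slide":[0.049,0.0317,0],"dr":[0,0,0],"gripper":0.7},{"slide":[0.049,0.0317,0],"dr":[0,0,0],"gripper":0.7},{"slide":[0.049,0.0317,0],"dr":[0,0,0],"gripper":0.7},{"slide":[0.049,0.0317,0],"dr":[0,0,0],"gripper":0.7},{"slide":[0.049,0.0317,0],"dr":[0,0,0],"gripper":0.7},{"slide":[0.049,0.0317,0],"dr":[0,0,0],"gripper":0.7},{"slide":[0.049,0.0317,0],"dr":[0,0,0],"gripper":0.7},{"slide":[0.049,0.0317,0],"dr":[0,0,0],"gripper":0.7}]' 15
python3 -m handwheel '[{"slide":[0,0,0],"dr":[0,0,0.09],"gripper":0.7},{"slide":[0,0,0],"dr":[0,0,0.09],"gripper":0.7},{"slide":[0,0,0],"dr":[0,0,0.09],"gripper":0.7},{"slide":[0,0,0],"dr":[0,0,0.09],"gripper":0.7},{"slide":[0,0,0],"dr":[0,0,0.09],"gripper":0.7},{"slide":[0,0,0],"dr":[0,0,0.09],"gripper":0.7},{"slide":[0,0,0],"dr":[0,0,0],"gripper":0.7}]' 15
python3 - <<'E'
from h import *
p,d,W=cloud("wrist"); np.savez("w9.npz",p=p,d=d,W=W); cv2.imwrite("pics/w9.png",p[:,:,::-1]); s=arm.get_state(); t=s["tcp_pos"]; print(t,s["tcp_rot"],s["force"],s["width"])
p,d,W=cloud("side"); cv2.imwrite("pics/s9.png",p[:,:,::-1])
E
```

```text
time_s: 9.85
tcp_pos: [0.586, -0.2529, 0.2407]
tcp_rot: [-3.141, -0.009, 2.594]
force: [0.1, -0.1, -0.2]
width: 0.0572
time_s: 10.75
tcp_pos: [0.4155, 0.1021, 0.244]
tcp_rot: [3.142, 0.0, 2.594]
force: [0.4, 1.2, -0.7]
width: 0.0645
time_s: 11.45
tcp_pos: [0.4165, 0.1008, 0.2439]
tcp_rot: [-3.141, 0.0, 1.745]
force: [0.3, -0.6, -0.4]
width: 0.0645
[0.41661042 0.10075975 0.24397549] [-3.14137965e+00  1.34200216e-04  1.74891734e+00] [-0.70684866 -0.11629325  0.35245531] 0.06429994000388789
```

View pics/w9.png

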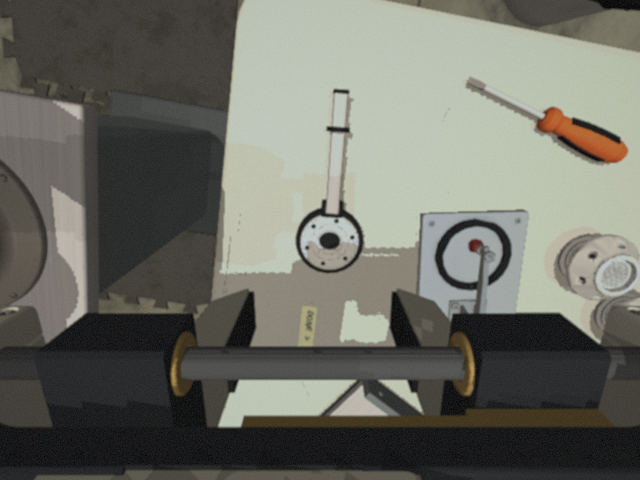

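View pics/s9.png

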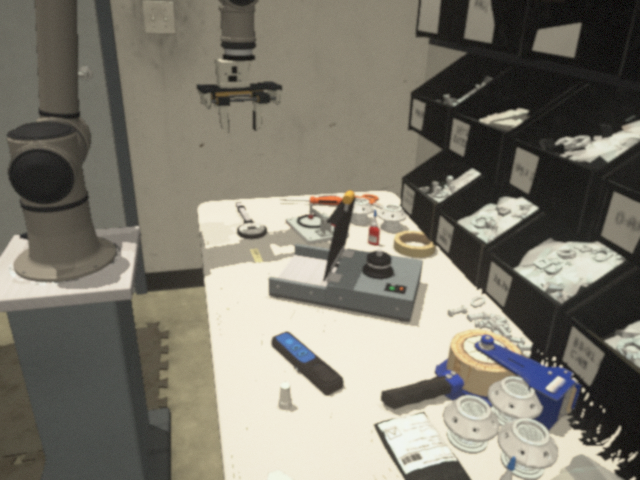

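The shield stands upright. In the wrist view the carrier's head is at (331,240) and its end cap at (341,92). I'll fit the bar's axis.

```bash
python3 - <<'E'
from h import *
f=np.load("w9.npz"); W=f["W"]; s=arm.get_state(); t=s["tcp_pos"]
z=W[...,2]
C=[]
for r in range(95,205,6):
    mm=(z[r,315:365]>0.017)&(z[r,315:365]<.035); c=np.nonzero(mm)[0]+315
    if len(c)>3: q=(W[r,c.min()]+W[r,c.max()])/2; C.append(q); print(r,c.min(),c.max(),np.round(q,4))
m=(z>0.008)&(z<.02);m[:195]=0;m[280:]=0;m[:,:285]=0;m[:,:][:,375:]=0
_,L,st,_=cv2.connectedComponentsWithStats(m.astype(np.uint8)); i=np.argmax(st[1:,4])+1
h=cv2.convexHull((W[L==i][:,:2]*1000).astype(np.float32)); print(cv2.fitEllipse(h),cv2.minEnclosingCircle(h))
C=np.array(C);
l=cv2.fitLine((C[2:,:2]*1000).astype(np.float32),cv2.DIST_L1,0,.01,.01).ravel(); print(l, np.degrees(np.arctan2(l[1],l[0])))
E
```

```text
95 334 347 [0.4153 0.2141 0.0238]
101 333 347 [0.4159 0.2087 0.022 ]
107 333 346 [0.4164 0.2031 0.0228]
113 333 346 [0.4175 0.1976 0.0228]
119 332 345 [0.4175 0.1918 0.0241]
125 332 345 [0.4186 0.1862 0.0233]
131 331 349 [0.4212 0.1808 0.0226]
137 331 344 [0.4197 0.1747 0.0246]
143 330 343 [0.4199 0.1686 0.0212]
149 330 343 [0.4209 0.1629 0.0234]
155 330 342 [0.4215 0.157  0.025 ]
161 329 342 [0.4222 0.1508 0.0226]
167 329 341 [0.4227 0.1448 0.0242]
173 328 341 [0.4234 0.1385 0.023 ]
179 328 340 [0.424  0.1324 0.0236]
185 328 340 [0.4251 0.1262 0.0236]
191 327 339 [0.4253 0.1197 0.0228]
197 327 339 [0.4263 0.1137 0.0248]
203 322 343 [0.4273 0.1063 0.0197]
((431.2553405761719, 63.099220275878906), (74.85202026367188, 86.12759399414062), 17.830303192138672) ((430.77911376953125, 65.72614288330078), 43.88427734375)
[ 1.0926153e-01 -9.9401301e-01  4.1991766e+02  1.7141948e+02] -83.72725
```

```bash
python3 -m handwheel '[{"slide":[0,0,0],"dr":[0,0,0.0436],"gripper":0.5},{"slide":[0.025,0.0147,0.02],"dr":[0,0,0],"gripper":0.5},{"slide":[0,0,0.06],"dr":[0,0,0],"gripper":0.5},{"slide":[0,0,0.06],"dr":[0,0,0],"gripper":0.5},{"slide":[0,0,0.06],"dr":[0,0,0],"gripper":0.5},{"slide":[0,0,0.05],"dr":[0,0,0],"gripper":0.5},{"slide":[0,0,0],"dr":[0,0,0],"gripper":0.5},{"slide":[0,0,0],"dr":[0,0,0],"gripper":0.5}]' 15
python3 - <<'E'
from h import *
p,d,W=cloud("wrist"); cv2.imwrite("pics/w10.png",p[:,:,::-1]); s=arm.get_state(); t=s["tcp_pos"]; print(t,s["tcp_rot"],s["force"],s["width"])
E
```

```text
time_s: 12.35
tcp_pos: [0.4261, 0.1207, 0.057]
tcp_rot: [-3.141, 0.0, 1.679]
force: [0.4, 1.0, 0.8]
width: 0.0458
[0.42713224 0.12075959 0.05800861] [3.13949251e+00 1.09352833e-04 1.67877937e+00] [0.62916213 0.71426581 0.54317092] 0.046153300258985286
```

View pics/w10.png

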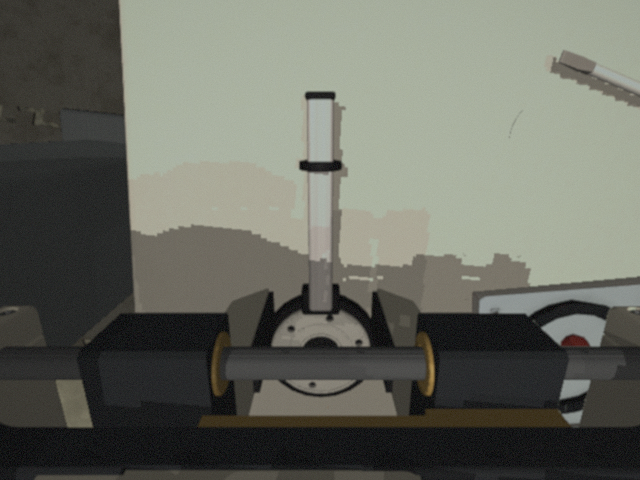

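```bash
python3 -m handwheel '[{"slide":[0,0,0.05],"dr":[0,0,0],"gripper":0.5},{"slide":[0,0,0.033],"dr":[0,0,0],"gripper":0.5},{"slide":[0,0,0.004],"dr":[0,0,0],"gripper":0.5},{"slide":[0,0,0],"dr":[0,0,0],"gripper":0.5}]' 15
python3 - <<'E'
from h import *
p,d,W=cloud("wrist"); cv2.imwrite("pics/w11.png",p[:,:,::-1]); s=arm.get_state(); t=s["tcp_pos"]; print(t,s["tcp_rot"],s["force"],s["width"])
x=np.array([np.cos(1.6805),np.sin(1.6805)]);y=np.array([np.sin(1.6805),-np.cos(1.6805)])
z=W[...,2]
for r in range(120,280,20):
    mm=(z[r,280:370]>0.017)&(z[r,280:370]<.035); c=np.nonzero(mm)[0]+280
    if len(c)>3: q=(W[r,c.min()]+W[r,c.max()])/2-t; print(r,c.min(),c.max(),np.round([q[:2]@x,q[:2]@y,q[2]+t[2]],4))
E
```

```text
time_s: 12.8
tcp_pos: [0.4271, 0.1208, -0.0073]
tcp_rot: [3.14, 0.0, 1.678]
force: [0.1, 1.0, 0.3]
width: 0.0458
[ 0.42748392  0.12084886 -0.00692376] [3.13848637e+00 9.62219364e-05 1.67800463e+00] [-0.26643128 -0.50221746  0.1840574 ] 0.04576414879895878
120 297 335 [ 0.0849 -0.0019  0.0229]
140 297 335 [ 0.078  -0.002   0.0224]
160 298 334 [ 0.0709 -0.0021  0.0224]
180 286 347 [ 0.063  -0.002   0.0193]
200 299 334 [ 0.056  -0.002   0.0232]
220 299 334 [ 0.048  -0.002   0.0228]
240 299 334 [ 0.0398 -0.0021  0.0225]
260 300 333 [ 0.0314 -0.0022  0.0226]
```

View pics/w11.png

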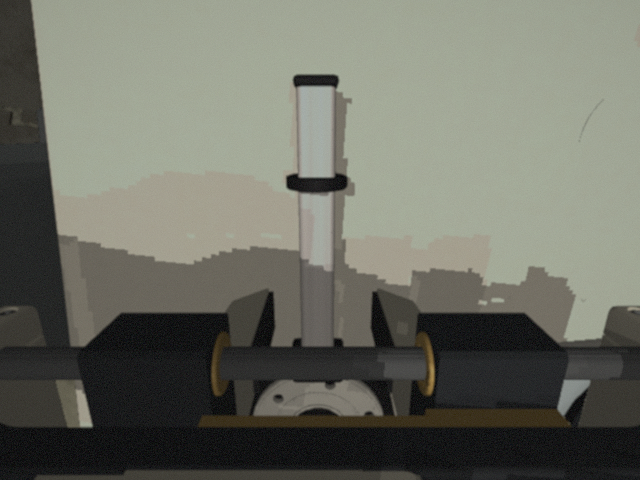

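```bash
python3 -m handwheel '[{"slide":[0.004,-0.0027,0],"dr":[0,0,0],"gripper":0.5},{"slide":[0,0,0],"dr":[0,0,0],"gripper":0},{"slide":[0,0,0],"dr":[0,0,0],"gripper":0},{"slide":[0,0,0],"dr":[0,0,0],"gripper":0},{"slide":[0,0,0],"dr":[0,0,0],"gripper":0},{"slide":[0,0,0],"dr":[0,0,0],"gripper":0},{"slide":[0,0,0],"dr":[0,0,0],"gripper":0}]' 60
python3 -m handwheel '[{"slide":[0,0,-0.015],"dr":[0,0,0],"gripper":0},{"slide":[0,0,-0.04],"dr":[0,0,0],"gripper":0},{"slide":[0,0,-0.05],"dr":[0,0,0],"gripper":0},{"slide":[0,0,-0.055],"dr":[0,0,0],"gripper":0},{"slide":[0,0,0],"dr":[0,0,0],"gripper":0}]' 60
python3 - <<'E'
from h import *
p,d,W=cloud("wrist"); cv2.imwrite("pics/w12.png",p[:,:,::-1]); s=arm.get_state(); t=s["tcp_pos"]; print(t,s["tcp_rot"],s["force"],s["torque"],s["width"])
x=np.array([np.cos(1.6805),np.sin(1.6805)]);y=np.array([np.sin(1.6805),-np.cos(1.6805)])
for r in range(90,280,20):
    mm=(W[r,280:370,2]>t[2])&(W[r,280:370,2]<t[2]+.06); c=np.nonzero(mm)[0]+280
    if len(c)>3: q=(W[r,c.min()]+W[r,c.max()])/2-t; print(r,c.min(),c.max(),np.round([q[:2]@x,q[:2]@y,q[2]],4))
E
```

```text
time_s: 13.55
tcp_pos: [0.4239, 0.1234, -0.0086]
tcp_rot: [3.141, 0.0, 1.677]
force: [-0.3, -0.1, 1.1]
width: 0.0132
time_s: 14.05
tcp_pos: [0.4266, 0.1239, 0.1163]
tcp_rot: [3.132, -0.0, 1.678]
force: [0.2, -0.3, -2.5]
width: 0.0134
[0.42512691 0.12368246 0.11387777] [ 3.13581800e+00 -2.88979120e-05  1.67758816e+00] [-0.32295545  0.38760702 -2.21406796] [ 0.12653135 -0.14736859 -0.01238904] 0.013588818860954798
90 298 344 [0.0947 0.0015 0.0358]
110 302 341 [0.0883 0.0017 0.034 ]
130 302 340 [0.0816 0.0014 0.0349]
150 303 340 [0.0746 0.0016 0.0343]
170 303 340 [0.0675 0.0016 0.0348]
190 291 352 [0.0594 0.0016 0.0305]
210 304 340 [0.0524 0.0018 0.0341]
230 304 339 [0.0444 0.0015 0.0339]
250 305 339 [0.0365 0.0017 0.0348]
270 305 339 [0.028  0.0016 0.0346]
```

View pics/w12.png

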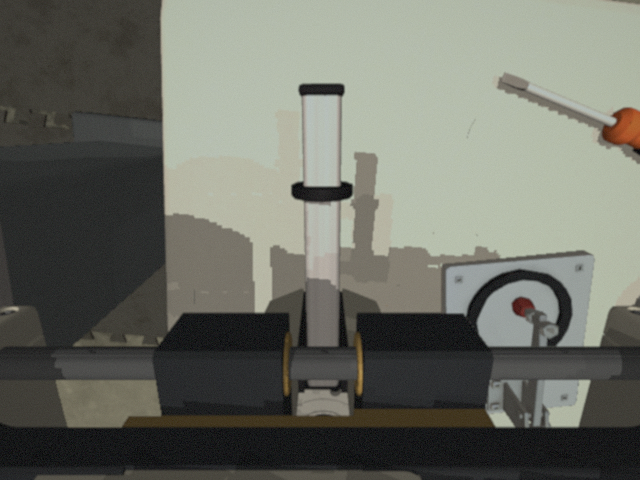

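```bash
python3 -m handwheel '[{"slide":[0,0,-0.04],"dr":[0,0,-0.04],"gripper":0},{"slide":[0,0,0],"dr":[0,0,-0.09],"gripper":0},{"slide":[0,0,0],"dr":[0,0,-0.09],"gripper":0},{"slide":[0,0,0],"dr":[0,0,-0.09],"gripper":0},{"slide":[0,0,0],"dr":[0,0,-0.09],"gripper":0},{"slide":[0,0,0],"dr":[0,0,-0.09],"gripper":0},{"slide":[0,0,0],"dr":[0,0,-0.0647],"gripper":0},{"slide":[0,0,0],"dr":[0,0,-0.03],"gripper":0}]' 60
python3 -m handwheel '[{"slide":[-0.02,-0.025,0],"dr":[0,0,0],"gripper":0},{"slide":[-0.0335,-0.0419,0],"dr":[0,0,0],"gripper":0},{"slide":[-0.0335,-0.0419,0],"dr":[0,0,0],"gripper":0},{"slide":[-0.0335,-0.0419,0],"dr":[0,0,0],"gripper":0},{"slide":[-0.0335,-0.0419,0],"dr":[0,0,0],"gripper":0},{"slide":[-0.0335,-0.0419,0],"dr":[0,0,0],"gripper":0},{"slide":[-0.0335,-0.0419,0],"dr":[0,0,0],"gripper":0},{"slide":[-0.0337,-0.042,0],"dr":[0,0,0],"gripper":0},{"slide":[0,0,0],"dr":[0,0,0],"gripper":0},{"slide":[0,0,0],"dr":[0,0,0],"gripper":0}]' 60
python3 - <<'E'
from h import *
p,d,W=cloud("wrist"); cv2.imwrite("pics/w13.png",p[:,:,::-1]); np.savez("w13.npz",p=p,d=d,W=W);s=arm.get_state(); t=s["tcp_pos"]; print(t,s["tcp_rot"],s["width"])
O=np.array([.5697,-.2431]);e=np.array([.8563,-.5165]);l=np.array([.5165,.8563]); print((t[:2]-O)@e,(t[:2]-O)@l)
p,d,W=cloud("side"); cv2.imwrite("pics/s13.png",cv2.resize(p[130:330,200:450,::-1],None,fx=3,fy=3,interpolation=cv2.INTER_CUBIC))
E
```

```text
time_s: 14.9
tcp_pos: [0.4223, 0.1233, 0.1398]
tcp_rot: [-3.139, -0.003, 2.599]
force: [-0.4, 0.2, -2.0]
width: 0.0137
time_s: 15.9
tcp_pos: [0.4617, -0.1797, 0.1397]
tcp_rot: [3.142, -0.004, 2.594]
force: [0.3, -0.1, -2.4]
width: 0.0129
[ 0.46186384 -0.17890632  0.13997644] [ 3.1414155  -0.00375005  2.59534215] 0.013315759751592562
-0.1254961400852119 -0.0007283258847610953
```

View pics/w13.png

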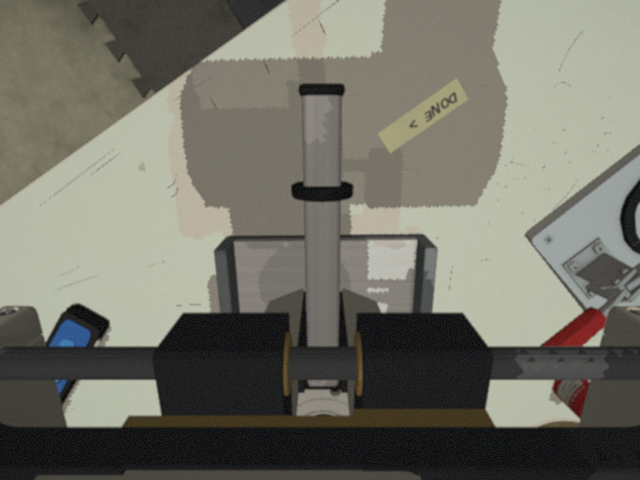

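View pics/s13.png

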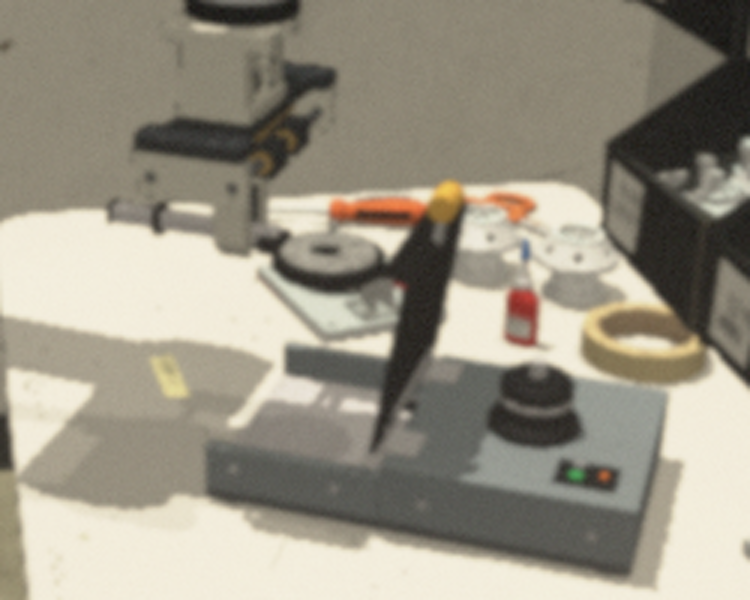

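```bash
python3 - <<'E'
from h import *
f=np.load("w13.npz");W=f["W"];O=np.array([.5697,-.2431]);e=np.array([.8563,-.5165]);l=np.array([.5165,.8563])
S=lambda P:np.stack([(P[...,:2]-O)@e,(P[...,:2]-O)@l,P[...,2]],-1)
Z=S(W)
for r in range(240,285,6):
    z=Z[r,:,2]; ch=np.nonzero((z>.036)&(z<.055))[0]; L=ch[(ch<290)];R=ch[(ch>360)]
    print(r,"x",np.round(np.nanmedian(Z[r,[240,410],0]),4),"L",np.round(Z[r,[L.min(),L.max()],1],4),"R",np.round(Z[r,[R.min(),R.max()],1],4))
for r in (150,200,240,280):
    c=np.nonzero((Z[r,285:360,2]>.1))[0]+285; print(r,np.round(Z[r,c.min()],4),np.round(Z[r,c.max()],4), np.round((Z[r,c.min()]+Z[r,c.max()])/2,4))
c=np.nonzero((Z[:,240,2]<.03)&(Z[:,240,2]>.012))[0]; print("deck front",Z[c.min(),240], Z[c.min()+5,240])
E
```

```text
Traceback (most recent call last):
ValueError: zero-size array to reduction operation minimum which has no identity
```

```bash
python3 - <<'E'
from h import *
f=np.load("w13.npz");W=f["W"];O=np.array([.5697,-.2431]);e=np.array([.8563,-.5165]);l=np.array([.5165,.8563])
S=lambda P:np.stack([(P[...,:2]-O)@e,(P[...,:2]-O)@l,P[...,2]],-1)
Z=S(W)
for r in (242,250,260,270,280):
    z=Z[r,:,2]; 
    for rng in ((205,260),(395,445)):
        c=[i for i in range(*rng) if .036<z[i]<.06]
        print(r,c[:1],c[-1:],[np.round(Z[r,i],4) for i in c[:1]+c[-1:]])
for r in (150,200,240,280):
    c=np.nonzero((Z[r,285:360,2]>.1))[0]+285; print(r, np.round((Z[r,c.min()]+Z[r,c.max()])/2,4))
c=[i for i in range(225,300) if .012<Z[i,250,2]<.03]; print("deck front",Z[c[0],250],Z[c[-1],250])
E
```

```text
242 [] [] []
242 [] [] []
250 [214] [229] [array([-0.119 , -0.0835,  0.0444]), array([-0.1163, -0.0742,  0.0364])]
250 [422] [437] [array([-0.116 ,  0.076 ,  0.0377]), array([-0.1187,  0.085 ,  0.046 ])]
260 [215] [230] [array([-0.1109, -0.0835,  0.0443]), array([-0.1083, -0.0738,  0.0375])]
260 [421] [436] [array([-0.1076,  0.0759,  0.0373]), array([-0.1103,  0.0852,  0.0449])]
270 [216] [231] [array([-0.1028, -0.0834,  0.0445]), array([-0.0997, -0.0739,  0.0368])]
270 [420] [435] [array([-0.0989,  0.076 ,  0.0365]), array([-0.1022,  0.0852,  0.045 ])]
280 [217] [231] [array([-0.0952, -0.0828,  0.0463]), array([-0.0919, -0.0741,  0.0386])]
280 [420] [434] [array([-0.0912,  0.0761,  0.0386]), array([-0.094 ,  0.085 ,  0.0454])]
150 [-0.1992 -0.0012  0.1722]
200 [-0.1817 -0.0013  0.1761]
240 [-0.165  -0.0012  0.1716]
280 [-0.1482 -0.001   0.1721]
deck front [-0.11971139 -0.06212728  0.01234963] [-0.06641609 -0.06401093  0.02048622]
```

```bash
python3 -m handwheel '[{"slide":[0,0.0028,0.03],"dr":[0,0,0],"gripper":0},{"slide":[0,0,0.045],"dr":[0,0,0],"gripper":0},{"slide":[0,0,0.045],"dr":[0,0,0],"gripper":0},{"slide":[0,0,0.03],"dr":[0,0,0],"gripper":0},{"slide":[0,0,0.01],"dr":[0,0,0],"gripper":0},{"slide":[0,0,0],"dr":[0,0,0],"gripper":0},{"slide":[0,0,0],"dr":[0,0,0],"gripper":0}]' 60
python3 -m handwheel '[{"slide":[0,0,0.003],"dr":[0,0,0],"gripper":0},{"slide":[0,0,0],"dr":[0,0,0],"gripper":0}]' 60
```

```text
time_s: 16.7
tcp_pos: [0.4648, -0.1778, 0.0223]
tcp_rot: [-3.142, 0.002, 2.597]
force: [0.4, -0.2, -1.6]
width: 0.0132
time_s: 16.9
tcp_pos: [0.4646, -0.1782, 0.0199]
tcp_rot: [-3.142, 0.002, 2.596]
force: [0.4, -0.7, -2.3]
width: 0.0133
```

```bash
python3 -m handwheel '[{"slide":[0,0,0.004],"dr":[0,0,0],"gripper":0},{"slide":[0,0,0],"dr":[0,0,0],"gripper":0}]' 60
python3 -m handwheel '[{"slide":[0,0,0.004],"dr":[0,0,0],"gripper":0},{"slide":[0,0,0],"dr":[0,0,0],"gripper":0}]' 60
python3 -m handwheel '[{"slide":[0,0,0.002],"dr":[0,0,0],"gripper":0},{"slide":[0,0,0],"dr":[0,0,0],"gripper":0}]' 60
```

```text
time_s: 17.1
tcp_pos: [0.4641, -0.178, 0.0161]
tcp_rot: [-3.142, 0.0, 2.596]
force: [0.0, 0.4, -2.3]
width: 0.0132
time_s: 17.3
tcp_pos: [0.4639, -0.1779, 0.0128]
tcp_rot: [-3.141, -0.001, 2.596]
force: [-0.6, -0.3, -1.6]
width: 0.0131
time_s: 17.5
tcp_pos: [0.4642, -0.1781, 0.0115]
tcp_rot: [-3.142, 0.0, 2.596]
force: [-0.3, -0.5, -1.0]
width: 0.0133
```

```bash
python3 -m handwheel '[{"slide":[0,0,0],"dr":[0,0,0],"gripper":0},{"slide":[-0.013,0,0],"dr":[0,0,0],"gripper":0},{"slide":[-0.013,0,0],"dr":[0,0,0],"gripper":0},{"slide":[-0.013,0,0],"dr":[0,0,0],"gripper":0},{"slide":[0,0,0],"dr":[0,0,0],"gripper":0}]' 10
python3 -m handwheel '[{"slide":[-0.013,0,0],"dr":[0,0,0],"gripper":0},{"slide":[-0.013,0,0],"dr":[0,0,0],"gripper":0},{"slide":[-0.013,0,0],"dr":[0,0,0],"gripper":0},{"slide":[-0.013,0,0],"dr":[0,0,0],"gripper":0},{"slide":[0,0,0],"dr":[0,0,0],"gripper":0}]' 10
python3 - <<'E'
from h import *
p,d,W=cloud("wrist"); cv2.imwrite("pics/w14.png",p[:,:,::-1]);s=arm.get_state(); t=s["tcp_pos"]; print(t,s["tcp_rot"],s["width"],s["force"])
O=np.array([.5697,-.2431]);e=np.array([.8563,-.5165]);l=np.array([.5165,.8563]); print((t[:2]-O)@e,(t[:2]-O)@l)
S=lambda P:np.stack([(P[...,:2]-O)@e,(P[...,:2]-O)@l,P[...,2]],-1)
Z=S(W)
for r in range(60,285,15):
    c=np.nonzero((Z[r,260:385,2]>.035)&(Z[r,260:385,2]<.06))[0]+260
    if len(c): print(r,c.min(),c.max(), np.round((Z[r,c.min()]+Z[r,c.max()])/2,4))
E
```

```text
time_s: 18.0
tcp_pos: [0.491, -0.1945, 0.0117]
tcp_rot: [-3.142, 0.003, 2.596]
force: [0.3, -0.5, -2.1]
width: 0.0139
time_s: 18.5
tcp_pos: [0.524, -0.2145, 0.0116]
tcp_rot: [-3.142, 0.002, 2.596]
force: [0.5, -0.3, -1.5]
width: 0.0138
[ 0.52331231 -0.21399974  0.01150693] [-3.14155969e+00  1.20126984e-03  2.59587809e+00] 0.013865698923765735 [ 1.41706557 -0.23613275 -0.34745843]
-0.054752060512787054 0.0009593129194125626
90 300 345 [-0.1482  0.0015  0.0448]
105 303 342 [-0.1434  0.0015  0.0439]
120 303 342 [-0.1385  0.0014  0.0432]
135 304 342 [-0.1333  0.0016  0.0425]
150 304 341 [-0.1281  0.0014  0.0431]
165 304 341 [-0.1228  0.0014  0.044 ]
180 304 341 [-0.1172  0.0014  0.0429]
195 293 353 [-0.1112  0.0017  0.0409]
210 305 340 [-0.1059  0.0014  0.0433]
225 305 340 [-0.1     0.0014  0.0433]
240 305 340 [-0.094   0.0013  0.0437]
255 305 340 [-0.0876  0.0013  0.0429]
270 306 339 [-0.0813  0.0013  0.0434]
```

View pics/w14.png

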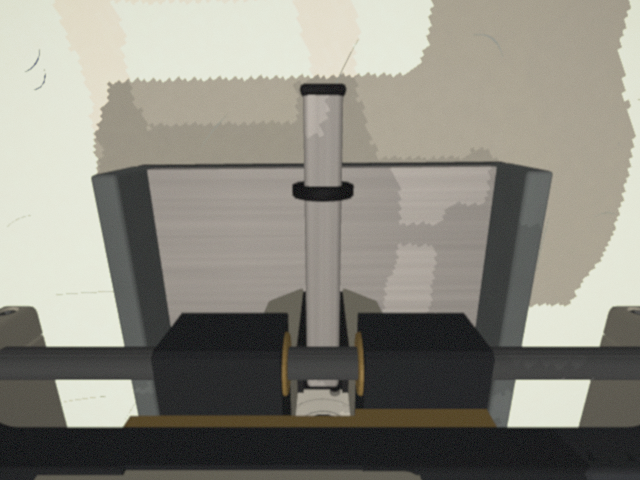

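```bash
python3 -m handwheel '[{"slide":[0,0,0],"dr":[0,0,0],"gripper":0.4},{"slide":[0,0,0],"dr":[0,0,0],"gripper":0.4},{"slide":[0,0,0],"dr":[0,0,0],"gripper":0.4},{"slide":[0,0,-0.04],"dr":[0,0,0],"gripper":0.4},{"slide":[0,0,-0.03],"dr":[0,0,0],"gripper":0.4},{"slide":[0.05,0,0],"dr":[0,0,0],"gripper":0.4},{"slide":[0.045,0,0],"dr":[0,0,0],"gripper":0.4},{"slide":[0,0,0],"dr":[0,0,0],"gripper":0.4},{"slide":[0,0,0],"dr":[0,0,0],"gripper":0.4}]' 10
python3 - <<'E'
from h import *
p,d,W=cloud("wrist"); cv2.imwrite("pics/w15.png",p[:,:,::-1]);s=arm.get_state(); t=s["tcp_pos"]; print(t,s["tcp_rot"],s["width"],s["force"])
O=np.array([.5697,-.2431]);e=np.array([.8563,-.5165]);l=np.array([.5165,.8563]); print((t[:2]-O)@e,(t[:2]-O)@l)
S=lambda P:np.stack([(P[...,:2]-O)@e,(P[...,:2]-O)@l,P[...,2]],-1)
Z=S(W)
for r in range(200,345,8):
    c=np.nonzero((Z[r,285:365,2]>.035)&(Z[r,285:365,2]<.06))[0]+285
    if len(c): print(r,c.min(),c.max(), np.round((Z[r,c.min()]+Z[r,c.max()])/2,4))
E
```

```text
time_s: 19.45
tcp_pos: [0.4617, -0.1764, 0.0646]
tcp_rot: [-3.142, 0.001, 2.596]
force: [1.4, 0.1, -0.3]
width: 0.037
[ 0.46242378 -0.17694957  0.06461769] [-3.14156779e+00  1.97519493e-03  2.59603179e+00] 0.036539992613665265 [ 0.54262923 -0.93150858  1.26438116]
-0.12602732592498903 0.001236442882284128
240 308 337 [-0.1501  0.0017  0.0418]
248 310 335 [-0.146   0.0016  0.0431]
256 310 335 [-0.1416  0.0016  0.0438]
264 310 335 [-0.1368  0.0017  0.0436]
272 310 334 [-0.132   0.0013  0.0433]
280 310 334 [-0.127   0.0013  0.0431]
288 311 334 [-0.1224  0.0016  0.0437]
296 302 342 [-0.1157  0.0013  0.0401]
304 304 341 [-0.1126  0.0016  0.0441]
312 311 334 [-0.1069  0.0016  0.043 ]
320 311 334 [-0.1018  0.0016  0.0433]
328 311 334 [-0.0964  0.0015  0.0431]
336 311 334 [-0.0907  0.0015  0.0424]
344 311 334 [-0.0856  0.0015  0.043 ]
```

View pics/w15.png

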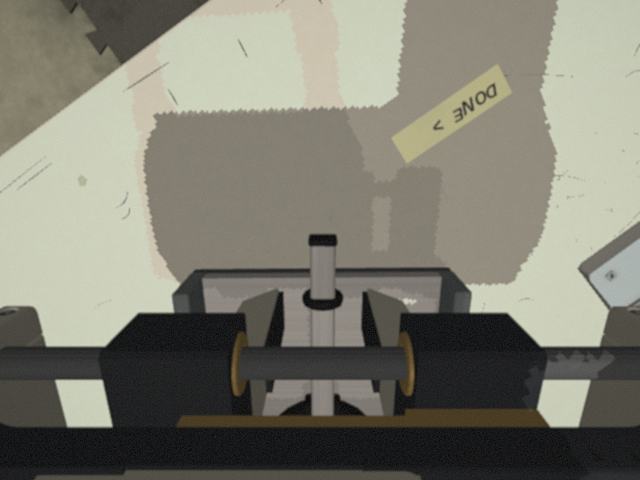

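```bash
python3 -m handwheel '[{"slide":[0.0055,0,0],"dr":[0,0,0],"gripper":0.4},{"slide":[0,0,0.02],"dr":[0,0,0],"gripper":0.4},{"slide":[0,0,0.03],"dr":[0,0,0],"gripper":0.4},{"slide":[0,0,0.018],"dr":[0,0,0],"gripper":0.4},{"slide":[0,0,0],"dr":[0,0,0],"gripper":0.19},{"slide":[0,0,0],"dr":[0,0,0],"gripper":0.19},{"slide":[0,0,0],"dr":[0,0,0],"gripper":0.19},{"slide":[0,0,0],"dr":[0,0,0],"gripper":0.19}]' 5
python3 - <<'E'
from h import *
p,d,W=cloud("wrist"); cv2.imwrite("pics/w16.png",p[:,:,::-1]);s=arm.get_state(); t=s["tcp_pos"]; print(t,s["tcp_rot"],s["width"],s["force"])
O=np.array([.5697,-.2431]);e=np.array([.8563,-.5165]);l=np.array([.5165,.8563]); print((t[:2]-O)@e,(t[:2]-O)@l)
E
```

```text
time_s: 20.3
tcp_pos: [0.4587, -0.1747, 0.0138]
tcp_rot: [-3.142, 0.002, 2.596]
force: [0.9, 0.2, -0.2]
width: 0.018
[ 0.45855355 -0.17458457  0.01376412] [3.14158756e+00 1.47874438e-03 2.59599873e+00] 0.017452258384041946 [-0.22166509 -0.16427598 -1.4696981 ]
-0.13056292158621635 0.0012626238822031465
```

View pics/w16.png

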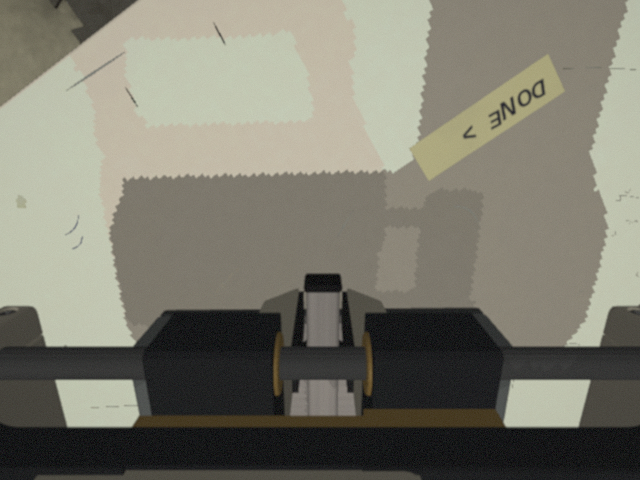

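```bash
python3 -m handwheel '[{"slide":[-0.004,0,0],"dr":[0,0,0],"gripper":0.19},{"slide":[-0.004,0,0],"dr":[0,0,0],"gripper":0.19},{"slide":[-0.0053,0,0],"dr":[0,0,0],"gripper":0.19},{"slide":[-0.0053,0,0],"dr":[0,0,0],"gripper":0.19},{"slide":[-0.0053,0,0],"dr":[0,0,0],"gripper":0.19},{"slide":[-0.0053,0,0],"dr":[0,0,0],"gripper":0.19},{"slide":[-0.0053,0,0],"dr":[0,0,0],"gripper":0.19}]' 5
cat > st.py <<'E'
from h import *
import sys
p,d,W=cloud("wrist"); s=arm.get_state(); t=s["tcp_pos"]
if len(sys.argv)>1: cv2.imwrite(f"pics/{sys.argv[1]}.png",p[:,:,::-1])
O=np.array([.5697,-.2431]);e=np.array([.8563,-.5165]);l=np.array([.5165,.8563])
S=lambda P:np.stack([(P[...,:2]-O)@e,(P[...,:2]-O)@l,P[...,2]],-1)
Z=S(W); print("t",s["time_s"],"tcp st",np.round(S(t),4),"F st",np.round([s["force"][:2]@e,s["force"][:2]@l,s["force"][2]],1),"w",s["width"])
for r in range(272,400,12):
    c=np.nonzero((Z[r,300:345,2]>.02)&(Z[r,300:345,2]<.06))[0]+300
    if len(c)>5: print(r,c.min(),c.max(), np.round(np.nanmedian(Z[r,c],0),4))
E
python3 st.py w17
```

```text
time_s: 21.05
tcp_pos: [0.4805, -0.1879, 0.0131]
tcp_rot: [-3.142, -0.0, 2.596]
force: [-1.5, 0.7, 1.2]
width: 0.0173
t 21.1 tcp st [-0.104   0.0011  0.0132] F st [ 0.6 -0.5  0.1] w 0.017559974155074307
272 304 340 [-0.1287  0.0013  0.0381]
284 300 344 [-0.1262  0.0017  0.0449]
296 300 344 [-0.1202  0.0013  0.0436]
308 300 344 [-0.1147  0.0013  0.0437]
320 300 344 [-0.109   0.0013  0.0436]
332 300 344 [-0.1033  0.0013  0.0437]
344 300 344 [-0.0975  0.0012  0.0439]
380 300 344 [-0.0789  0.0012  0.0438]
392 300 344 [-0.0725  0.0012  0.0439]
```

View pics/w17.png

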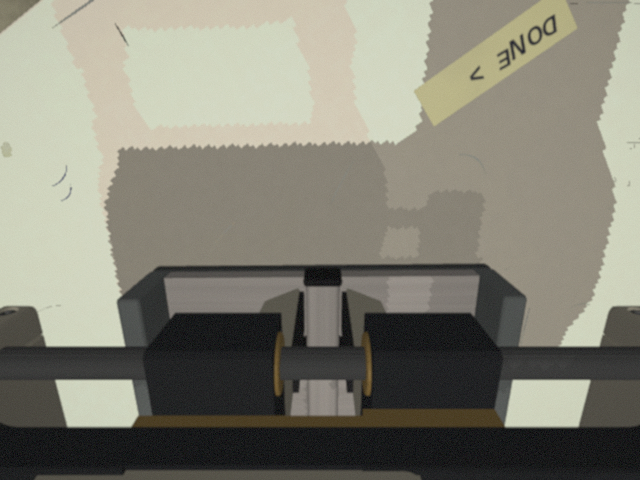

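```bash
python3 -m handwheel '[{"slide":[-0.0027,0,0],"dr":[0,0,0],"gripper":0.19},{"slide":[-0.0027,0,0],"dr":[0,0,0],"gripper":0.19},{"slide":[-0.0027,0,0],"dr":[0,0,0],"gripper":0.19},{"slide":[-0.0027,0,0],"dr":[0,0,0],"gripper":0.19},{"slide":[-0.0027,0,0],"dr":[0,0,0],"gripper":0.19},{"slide":[-0.0027,0,0],"dr":[0,0,0],"gripper":0.19},{"slide":[-0.0027,0,0],"dr":[0,0,0],"gripper":0.19},{"slide":[-0.0027,0,0],"dr":[0,0,0],"gripper":0.19},{"slide":[-0.0027,0,0],"dr":[0,0,0],"gripper":0.19},{"slide":[-0.0027,0,0],"dr":[0,0,0],"gripper":0.19}]' 5
python3 st.py w18
```

```text
time_s: 22.1
tcp_pos: [0.4976, -0.1983, 0.0131]
tcp_rot: [-3.142, 0.0, 2.596]
force: [-1.5, 0.3, 0.8]
width: 0.0172
t 22.15 tcp st [-0.0844  0.0011  0.0132] F st [-0.7  0.7  0.1] w 0.01714225553064835
272 300 344 [-0.1085  0.0013  0.0377]
284 300 344 [-0.1069  0.0013  0.0467]
296 300 344 [-0.101   0.0013  0.0454]
308 300 344 [-0.0955  0.0013  0.0453]
320 300 344 [-0.09    0.0012  0.0456]
332 300 344 [-0.0842  0.0014  0.0454]
344 300 344 [-0.0784  0.0012  0.0455]
380 300 343 [-0.0595  0.0007  0.0448]
392 300 344 [-0.0531  0.0011  0.0449]
```

```bash
python3 -m handwheel '[{"slide":[-0.002,0,0],"dr":[0,0,0],"gripper":0.19},{"slide":[-0.002,0,0],"dr":[0,0,0],"gripper":0.19},{"slide":[-0.002,0,0],"dr":[0,0,0],"gripper":0.19},{"slide":[-0.002,0,0],"dr":[0,0,0],"gripper":0.19},{"slide":[-0.002,0,0],"dr":[0,0,0],"gripper":0.19},{"slide":[-0.002,0,0],"dr":[0,0,0],"gripper":0.19}]' 5
python3 st.py w19
```

```text
time_s: 22.75
tcp_pos: [0.5053, -0.203, 0.0131]
tcp_rot: [-3.142, 0.0, 2.596]
force: [-1.2, 0.9, 0.7]
width: 0.0174
t 22.8 tcp st [-0.0756  0.0011  0.0131] F st [-1.1  1.  -0.2] w 0.017761112693523703
272 300 344 [-0.0996  0.0013  0.038 ]
284 300 344 [-0.098   0.0013  0.0468]
296 300 344 [-0.0921  0.0013  0.0455]
308 300 344 [-0.0865  0.0012  0.0453]
320 300 343 [-0.081   0.0014  0.0456]
332 300 344 [-0.0752  0.0012  0.0453]
344 300 344 [-0.0693  0.0012  0.0452]
380 300 344 [-0.0508  0.0013  0.0451]
392 300 344 [-0.0441  0.0013  0.0448]
```

```bash
python3 -m handwheel '[{"slide":[-0.002,0,0],"dr":[0,0,0],"gripper":0.19},{"slide":[-0.002,0,0],"dr":[0,0,0],"gripper":0.19},{"slide":[-0.002,0,0],"dr":[0,0,0],"gripper":0.19},{"slide":[-0.002,0,0],"dr":[0,0,0],"gripper":0.19},{"slide":[-0.002,0,0],"dr":[0,0,0],"gripper":0.19}]' 5
python3 st.py w20
```

```text
time_s: 23.3
tcp_pos: [0.5119, -0.207, 0.0132]
tcp_rot: [-3.142, 0.001, 2.596]
force: [0.1, 0.9, 0.2]
width: 0.0177
t 23.35 tcp st [-0.0679  0.001   0.0131] F st [-1.1  0.8 -0.8] w 0.0176674511695075
272 300 341 [-0.0848  0.0012  0.0206]
284 300 344 [-0.0914  0.0012  0.0495]
296 300 344 [-0.088   0.0012  0.0533]
308 300 344 [-0.0821  0.0018  0.0519]
320 300 344 [-0.0765  0.0012  0.0514]
332 300 344 [-0.0707  0.0012  0.051 ]
344 300 344 [-0.0649  0.0012  0.0506]
380 300 344 [-0.0459  0.0013  0.0489]
392 300 344 [-0.0391  0.0017  0.0483]
```

```bash
python3 -m handwheel '[{"slide":[-0.0014,0,0],"dr":[0,0,0],"gripper":0.19},{"slide":[-0.0014,0,0],"dr":[0,0,0],"gripper":0.19},{"slide":[-0.0014,0,0],"dr":[0,0,0],"gripper":0.19},{"slide":[-0.0014,0,0],"dr":[0,0,0],"gripper":0.19},{"slide":[0,0,0],"dr":[0,0,0],"gripper":0.19}]' 5
python3 st.py w21
```

```text
time_s: 23.85
tcp_pos: [0.5152, -0.209, 0.0131]
tcp_rot: [-3.142, -0.0, 2.596]
force: [-0.5, 0.8, -1.0]
width: 0.0175
t 23.9 tcp st [-0.0643  0.001   0.013 ] F st [-1.5 -0.8 -1. ] w 0.017729311242560518
272 300 344 [-0.081   0.0005  0.0207]
284 300 344 [-0.0875  0.0012  0.0493]
296 300 344 [-0.084   0.0012  0.0529]
308 300 344 [-0.078   0.0014  0.0512]
320 300 344 [-0.0726  0.0016  0.0511]
332 300 344 [-0.0668  0.0016  0.0507]
344 300 344 [-0.0609  0.0012  0.0501]
380 300 343 [-0.0419  0.0009  0.0485]
392 300 344 [-0.0352  0.0009  0.048 ]
```

```bash
python3 -m handwheel '[{"slide":[-0.0014,0,0],"dr":[0,0,0],"gripper":0.19},{"slide":[-0.0014,0,0],"dr":[0,0,0],"gripper":0.19},{"slide":[-0.0014,0,0],"dr":[0,0,0],"gripper":0.19},{"slide":[-0.0014,0,0],"dr":[0,0,0],"gripper":0.19},{"slide":[0,0,0],"dr":[0,0,0],"gripper":0.19}]' 5
python3 st.py w22
```

```text
time_s: 24.4
tcp_pos: [0.516, -0.209, 0.012]
tcp_rot: [3.141, -0.008, 2.597]
force: [-7.0, 6.5, 0.4]
width: 0.0176
t 24.45 tcp st [-0.0636  0.0015  0.012 ] F st [-8.9  2.1  1.2] w 0.017482240108562155
272 300 344 [-0.0879  0.001   0.0392]
284 300 344 [-0.0873  0.0022  0.0503]
296 300 344 [-0.0822  0.0014  0.0502]
308 300 344 [-0.077   0.0018  0.0503]
320 300 344 [-0.0714  0.0018  0.0499]
332 300 344 [-0.0657  0.0018  0.0494]
344 300 344 [-0.0598  0.0016  0.049 ]
380 300 344 [-0.0411  0.0017  0.0475]
392 300 343 [-0.0344  0.0013  0.047 ]
```

```bash
python3 -m handwheel '[{"slide":[0.003,0,0],"dr":[0,0,0],"gripper":0.19},{"slide":[0.003,0,0],"dr":[0,0,0],"gripper":0.19},{"slide":[0.002,0,0],"dr":[0,0,0],"gripper":0.19},{"slide":[0,0,0],"dr":[0,0,0],"gripper":0.19}]' 5
python3 st.py w23
```

```text
time_s: 24.85
tcp_pos: [0.5139, -0.2083, 0.0133]
tcp_rot: [-3.141, 0.001, 2.596]
force: [-1.8, 1.1, 1.0]
width: 0.0175
t 24.9 tcp st [-0.0657  0.001   0.0133] F st [-0.9 -0.9  0.3] w 0.0173672212540518
272 300 344 [-0.0894  0.0018  0.0381]
284 301 344 [-0.0841  0.0018  0.0386]
296 300 344 [-0.0784  0.0011  0.0384]
308 300 344 [-0.0727  0.0015  0.0385]
320 300 344 [-0.0668  0.0011  0.0385]
332 300 344 [-0.0606  0.0011  0.0383]
344 300 344 [-0.0546  0.001   0.0384]
380 300 344 [-0.035   0.0012  0.0381]
392 300 344 [-0.0278  0.0014  0.0376]
```

View pics/w23.png

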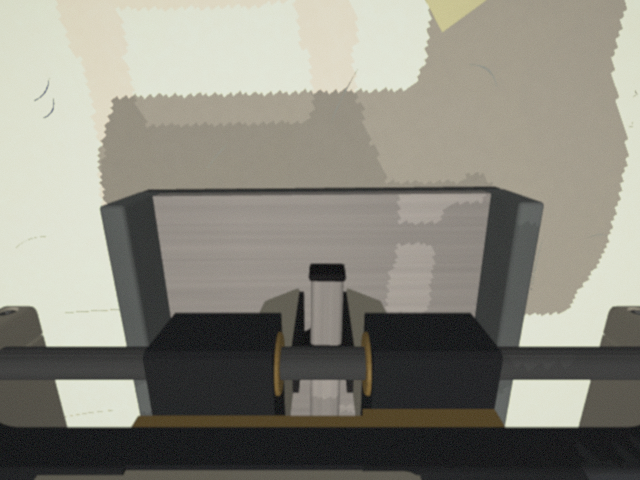

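```bash
python3 -m handwheel '[{"slide":[0,0,0],"dr":[0,0,0],"gripper":0.4},{"slide":[0,0,0],"dr":[0,0,0],"gripper":0.4},{"slide":[0,0,0],"dr":[0,0,0],"gripper":0.4},{"slide":[0,0,-0.02],"dr":[0,0,0],"gripper":0.4},{"slide":[0,0,-0.055],"dr":[0,0,0],"gripper":0.6},{"slide":[0,0,-0.06],"dr":[0,0,0],"gripper":0.6},{"slide":[0,0,-0.06],"dr":[0,0,0],"gripper":0.6},{"slide":[0,0,-0.06],"dr":[0,0,0],"gripper":0.6},{"slide":[0,0,-0.06],"dr":[0,0,0],"gripper":0.6},{"slide":[0,0,0],"dr":[0,0,0],"gripper":0.6}]' 10
python3 - <<'E'
from h import *
p,d,W=cloud("wrist"); cv2.imwrite("pics/w24.png",p[:,:,::-1]);s=arm.get_state(); t=s["tcp_pos"]; print(t,s["tcp_rot"],s["width"],s["time_s"])
O=np.array([.5697,-.2431]);e=np.array([.8563,-.5165]);l=np.array([.5165,.8563])
S=lambda P:np.stack([(P[...,:2]-O)@e,(P[...,:2]-O)@l,P[...,2]],-1)
Z=S(W); print(S(t))
for r in range(225,425,8):
    c=np.nonzero((Z[r,290:360,2]>.026)&(Z[r,290:360,2]<.05))[0]+290
    if len(c)>3: print(r,c.min(),c.max(), np.round(np.nanmedian(Z[r,c],0),4))
p,d,W=cloud("side"); cv2.imwrite("pics/s24.png",cv2.resize(p[130:330,200:450,::-1],None,fx=3,fy=3,interpolation=cv2.INTER_CUBIC))
Z=S(W); P=p.astype(int); m=(P[...,0]-P[...,2]>70)&(Z[...,2]>.15)&(Z[...,2]<.25)&(abs(Z[...,1])<.03)&(abs(Z[...,0])<.1)
print("knob side",m.sum(),Z[m].mean(0),np.percentile(Z[m],[5,95],axis=0))
E
```

```text
time_s: 25.9
tcp_pos: [0.5163, -0.2095, 0.2564]
tcp_rot: [3.141, 0.013, 2.596]
force: [1.1, -0.9, 0.3]
width: 0.0549
[ 0.51509672 -0.20886202  0.25281834] [3.14151368 0.00779973 2.59606648] 0.05510340935754747 25.95
[-0.0644407   0.00111538  0.25281834]
225 318 330 [-0.0403  0.003   0.0385]
233 318 330 [-0.0311  0.003   0.0379]
241 318 329 [-0.0221  0.0025  0.0384]
249 318 329 [-0.0126  0.0024  0.0379]
257 318 329 [-0.0032  0.0024  0.0381]
knob side 106 [ 0.01836231 -0.008121    0.20898024] [[ 0.01012603 -0.01568221  0.20077194]
 [ 0.02568463  0.00876047  0.21546685]]
```

View pics/w24.png

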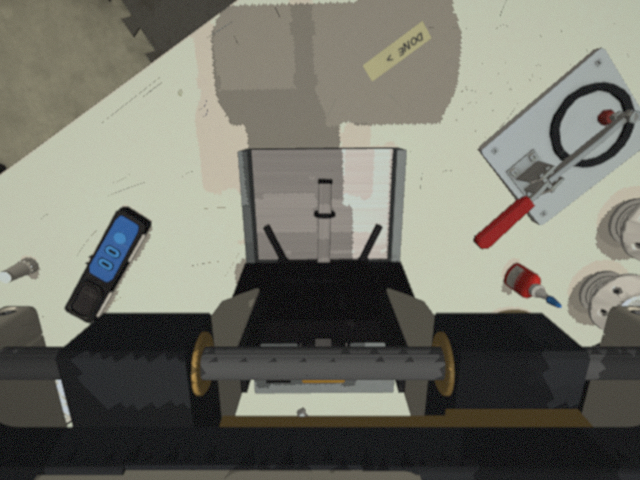

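View pics/s24.png

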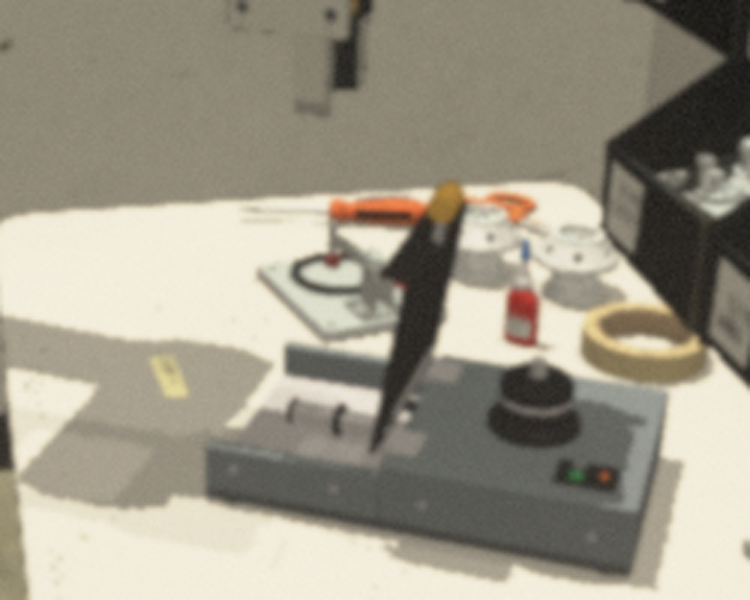

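```bash
python3 - <<'E'
from h import *
O=np.array([.5697,-.2431]);e=np.array([.8563,-.5165]);l=np.array([.5165,.8563])
S=lambda P:np.stack([(P[...,:2]-O)@e,(P[...,:2]-O)@l,P[...,2]],-1)
p,d,W=cloud("wrist");Z=S(W)
pts=[];dk=[]
for r in range(184,258):
    if 206<r<220: continue
    c=np.nonzero((Z[r,310:340,2]>.03)&(Z[r,310:340,2]<.05))[0]+310
    if len(c)<5: continue
    c=c[2:-2]; pts.append(Z[r,c]); dk.append(Z[r,[290,295,300,350,355]])
P=np.concatenate(pts);D=np.concatenate(dk); D=D[abs(D[:,2]-.02)<.006]
print(np.polyfit(P[:,0],P[:,2],1),np.median(P[:,2]),P[:,0].min(),P[:,0].max()); print("deck",np.polyfit(D[:,0],D[:,2],1),np.median(D[:,2]))
for b in np.arange(-.09,0,.015):
    k=(P[:,0]>=b)&(P[:,0]<b+.015); q=(D[:,0]>=b)&(D[:,0]<b+.015); print(round(b,3),k.sum(),np.round([P[k,2].mean(),D[q,2].mean()],4))
c=[r for r in range(205,222)]; print([ (r,np.round(np.nanmax(Z[r,315:335,2]),4)) for r in c])
E
```

```text
[-0.01209782  0.03840617] 0.038640682249234455 -0.08936926250701406 -0.010328743793954102
deck [0.00024049 0.02056404] 0.02051611432649836
-0.09 143 [0.0388 0.0207]
-0.075 64 [0.0387 0.0204]
-0.06 94 [0.042  0.0205]
-0.045 122 [0.0383 0.0205]
-0.03 115 [0.0382 0.0206]
-0.015 38 [0.0379 0.0206]
[(205, np.float64(0.0394)), (206, np.float64(0.0398)), (207, np.float64(0.0398)), (208, np.float64(0.0395)), (209, np.float64(0.0403)), (210, np.float64(0.0397)), (211, np.float64(0.0397)), (212, np.float64(0.0398)), (213, np.float64(0.0392)), (214, np.float64(0.0391)), (215, np.float64(0.0404)), (216, np.float64(0.0404)), (217, np.float64(0.0402)), (218, np.float64(0.0399)), (219, np.float64(0.0427)), (220, np.float64(0.0453)), (221, np.float64(0.0449))]
```

```bash
python3 -m handwheel '[{"slide":[-0.039,0,0],"dr":[0,0,0],"gripper":0.6},{"slide":[-0.039,0,0],"dr":[0,0,0],"gripper":0.6},{"slide":[-0.039,0,0],"dr":[0,0,0],"gripper":0.6},{"slide":[0,0,0],"dr":[0,0,0],"gripper":0.6},{"slide":[0,0,0],"dr":[0,0,0],"gripper":0.6}]' 15
python3 - <<'E'
from h import *
p,d,W=cloud("wrist"); cv2.imwrite("pics/w25.png",p[:,:,::-1]);s=arm.get_state(); t=s["tcp_pos"]; print(t,s["tcp_rot"],s["width"],s["time_s"])
O=np.array([.5697,-.2431]);e=np.array([.8563,-.5165]);l=np.array([.5165,.8563])
S=lambda P:np.stack([(P[...,:2]-O)@e,(P[...,:2]-O)@l,P[...,2]],-1); print(S(t))
E
```

```text
time_s: 26.55
tcp_pos: [0.588, -0.2533, 0.2466]
tcp_rot: [-3.141, -0.005, 2.596]
force: [0.7, -0.3, 0.7]
width: 0.0552
[ 0.58776527 -0.2530304   0.24741783] [-3.1414737  -0.00376293  2.59600291] 0.055064163314836434 26.6
[0.02059834 0.00082731 0.24741783]
```

View pics/w25.png

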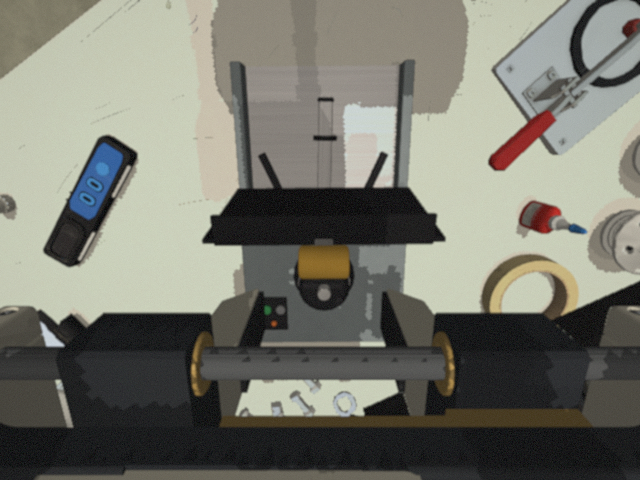

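```bash
python3 - <<'E'
from h import *
p,d,W=cloud("wrist");s=arm.get_state(); t=s["tcp_pos"]
O=np.array([.5697,-.2431]);e=np.array([.8563,-.5165]);l=np.array([.5165,.8563])
S=lambda P:np.stack([(P[...,:2]-O)@e,(P[...,:2]-O)@l,P[...,2]],-1);Z=S(W);P=p.astype(int)
m=(P[...,0]-P[...,2]>60)&(Z[...,2]>.15)&(Z[...,2]<.23);m[:240]=0;m[285:]=0;m[:,:290]=0;m[:,360:]=0
q=Z[m];print(S(t),m.sum(),np.round(np.percentile(q,[2,50,98],axis=0),4)); top=q[q[:,2]>np.percentile(q[:,2],70)]; print(np.median(top,0))
E
```

```text
[0.02057889 0.00090658 0.24822121] 1524 [[ 0.0064 -0.0125  0.2091]
 [ 0.0132  0.0014  0.2158]
 [ 0.0239  0.0154  0.218 ]]
[0.0155994  0.0020072  0.21711769]
```

```bash
python3 -m handwheel '[{"slide":[0.004,0.001,0.03],"dr":[0,0,0],"gripper":0.55},{"slide":[0,0,0.04],"dr":[0,0,0],"gripper":0.55},{"slide":[0,0,0.02],"dr":[0,0,0],"gripper":0.55},{"slide":[0,0,0],"dr":[0,0,0],"gripper":0.25},{"slide":[0,0,0],"dr":[0,0,0],"gripper":0.25},{"slide":[0,0,0],"dr":[0,0,0],"gripper":0.25},{"slide":[0,0,0],"dr":[0,0,0],"gripper":0.25},{"slide":[0,0,0],"dr":[0,0,0],"gripper":0.25}]' 15
python3 - <<'E'
from h import *
s=arm.get_state(); t=s["tcp_pos"];O=np.array([.5697,-.2431]);e=np.array([.8563,-.5165])
x=(t[:2]-O)@e; gz=t[2]+.0303-.003-.0545; print(t,x,s["width"],s["force"]); th0=np.arctan2(gz,-x); r=np.hypot(x,gz); print(r,th0+.0425)
prev=(x,gz)
for th in np.append(np.arange(th0-.12,-.04,-.12),-.0425):
    rr=r+(.153-r)*min(1,(th0-th)/.5); q=(-rr*np.cos(th),rr*np.sin(th)); print(round(th+.0425,2),"tx",round(-(q[0]-prev[0])/.75,4),"tz",round(-(q[1]-prev[1])/.75,4)); prev=q
E
```

```text
time_s: 27.45
tcp_pos: [0.587, -0.2519, 0.1835]
tcp_rot: [-3.141, 0.003, 2.596]
force: [-0.8, -1.4, 6.2]
width: 0.0297
[ 0.58696271 -0.25192529  0.18348708] 0.019340320953489126 0.029663253496857965 [-0.8346586  -1.37484725  6.18028824]
0.15747920467551357 1.736419068924645
1.62 tx 0.0251 tz -0.0002
1.5 tx 0.0248 tz 0.0028
1.38 tx 0.0241 tz 0.0058
1.26 tx 0.0231 tz 0.0086
1.14 tx 0.0223 tz 0.0101
1.02 tx 0.021 tz 0.0125
0.9 tx 0.0194 tz 0.0149
0.78 tx 0.0174 tz 0.0172
0.66 tx 0.0153 tz 0.0191
0.54 tx 0.0129 tz 0.0208
0.42 tx 0.0103 tz 0.0222
0.3 tx 0.0076 tz 0.0233
0.18 tx 0.0047 tz 0.024
0.06 tx 0.0018 tz 0.0244
0.0 tx -0.0002 tz 0.0115
```

```bash
python3 -m handwheel '[{"slide":[0.0251,0,0.0005],"dr":[0,0,0],"gripper":0.25},{"slide":[0.0248,0,0.003],"dr":[0,0,0],"gripper":0.25},{"slide":[0.0241,0,0.0058],"dr":[0,0,0],"gripper":0.25},{"slide":[0.0231,0,0.0086],"dr":[0,0,0],"gripper":0.25},{"slide":[0.0223,0,0.0101],"dr":[0,0,0],"gripper":0.25},{"slide":[0,0,0],"dr":[0,0,0],"gripper":0.25}]' 15
python3 -m handwheel '[{"slide":[0.021,0,0.0125],"dr":[0,0,0],"gripper":0.25},{"slide":[0.0194,0,0.0149],"dr":[0,0,0],"gripper":0.25},{"slide":[0.0174,0,0.0172],"dr":[0,0,0],"gripper":0.25},{"slide":[0.0153,0,0.0191],"dr":[0,0,0],"gripper":0.25},{"slide":[0.0129,0,0.0208],"dr":[0,0,0],"gripper":0.25},{"slide":[0,0,0],"dr":[0,0,0],"gripper":0.25}]' 15
python3 -m handwheel '[{"slide":[0.0103,0,0.0222],"dr":[0,0,0],"gripper":0.25},{"slide":[0.0076,0,0.0233],"dr":[0,0,0],"gripper":0.25},{"slide":[0.0047,0,0.024],"dr":[0,0,0],"gripper":0.25},{"slide":[0,0,0],"dr":[0,0,0],"gripper":0.25}]' 15
```

```text
time_s: 28.05
tcp_pos: [0.5075, -0.2045, 0.1612]
tcp_rot: [-3.14, -0.002, 2.596]
force: [-6.8, -1.3, 6.8]
width: 0.0298
time_s: 28.65
tcp_pos: [0.4538, -0.1725, 0.0964]
tcp_rot: [-3.139, 0.0, 2.597]
force: [-1.8, -7.8, -1.9]
width: 0.0299
time_s: 29.05
tcp_pos: [0.4404, -0.1644, 0.0443]
tcp_rot: [-3.139, 0.002, 2.597]
force: [-1.8, -8.3, -1.2]
width: 0.0298
```

```bash
python3 -m handwheel '[{"slide":[0.0018,0,0.016],"dr":[0,0,0],"gripper":0.25},{"slide":[0,0,0.012],"dr":[0,0,0],"gripper":0.25},{"slide":[0,0,0],"dr":[0,0,0],"gripper":0.25}]' 15
python3 -m handwheel '[{"slide":[0,0,0.004],"dr":[0,0,0],"gripper":0.25},{"slide":[0,0,0],"dr":[0,0,0],"gripper":0.25}]' 15
```

```text
time_s: 29.35
tcp_pos: [0.4395, -0.1639, 0.024]
tcp_rot: [-3.14, 0.002, 2.597]
force: [-4.0, -9.8, -0.3]
width: 0.0302
time_s: 29.55
tcp_pos: [0.4397, -0.1639, 0.0222]
tcp_rot: [-3.14, 0.003, 2.597]
force: [-5.2, -8.3, 3.7]
width: 0.0294
```

```bash
python3 -m handwheel '[{"slide":[0,0,0.003],"dr":[0,0,0],"gripper":0.25},{"slide":[0,0,0],"dr":[0,0,0],"gripper":0.25}]' 15
python3 -m handwheel '[{"slide":[0,0,0.003],"dr":[0,0,0],"gripper":0.25},{"slide":[0,0,0],"dr":[0,0,0],"gripper":0.25}]' 15
```

```text
time_s: 29.75
tcp_pos: [0.4399, -0.1641, 0.0207]
tcp_rot: [-3.14, 0.004, 2.597]
force: [-7.1, -7.6, 13.1]
width: 0.0299
time_s: 29.95
tcp_pos: [0.4402, -0.1643, 0.0188]
tcp_rot: [-3.14, 0.005, 2.597]
force: [-7.0, -8.1, 15.7]
width: 0.03
```

```bash
python3 -m handwheel '[{"slide":[0,0,0],"dr":[0,0,0],"gripper":0.6},{"slide":[0,0,0],"dr":[0,0,0],"gripper":0.6},{"slide":[0,0,0],"dr":[0,0,0],"gripper":0.6},{"slide":[0,0,-0.03],"dr":[0,0,0],"gripper":0.6},{"slide":[0,0,-0.06],"dr":[0,0,0],"gripper":0.6},{"slide":[0,0,-0.06],"dr":[0,0,0],"gripper":0.6},{"slide":[0,0,-0.06],"dr":[0,0,0],"gripper":0.6},{"slide":[0.04,0,-0.03],"dr":[0,0,0],"gripper":0.6},{"slide":[0,0,0],"dr":[0,0,0],"gripper":0.6},{"slide":[0,0,0],"dr":[0,0,0],"gripper":0.6}]' 15
python3 - <<'E'
from h import *
O=np.array([.5697,-.2431]);e=np.array([.8563,-.5165]);l=np.array([.5165,.8563])
S=lambda P:np.stack([(P[...,:2]-O)@e,(P[...,:2]-O)@l,P[...,2]],-1)
for n in ("wrist","side"):
    p,d,W=cloud(n);Z=S(W);P=p.astype(int);cv2.imwrite(f"pics/{n}26.png",p[:,:,::-1])
    m=(P[...,0]-P[...,2]>60)&(Z[...,2]>.02)&(Z[...,2]<.1)&(abs(Z[...,1])<.03)&(abs(Z[...,0]+.153)<.03)
    if m.sum(): print(n,"knob",m.sum(),np.round(np.percentile(Z[m],[2,50,98],axis=0),4))
    m=(abs(Z[...,1])<.07)&(Z[...,0]>-.115)&(Z[...,0]<-.02)&(Z[...,2]<.09)&(Z[...,2]>.03)
    q=Z[m]; print(n,len(q),"shield slope",np.polyfit(q[:,0],q[:,2],1)); 
    m=(abs(Z[...,1])<.07)&(Z[...,0]>.02)&(Z[...,0]<.15)&(abs(Z[...,2]-.0545)<.006); print("hood z",np.median(Z[m][:,2]),m.sum())
print(arm.get_state()["time_s"],arm.get_state()["tcp_pos"],arm.get_state()["force"])
E
```

```text
time_s: 30.95
tcp_pos: [0.4135, -0.1461, 0.1969]
tcp_rot: [3.141, 0.001, 2.596]
force: [0.1, -0.6, -0.1]
width: 0.0554
wrist knob 638 [[-0.1616 -0.0131  0.0509]
 [-0.1548  0.0004  0.0571]
 [-0.1446  0.0146  0.0594]]
wrist 5956 shield slope [0.00388617 0.05098778]
hood z 0.05494317369438472 36
side knob 98 [[-0.1588 -0.0174  0.0405]
 [-0.1486 -0.0117  0.0519]
 [-0.142   0.0147  0.0574]]
side 1411 shield slope [0.0036571  0.04912435]
hood z 0.05379635719016078 1665
31.05 [ 0.41348104 -0.14628357  0.19578337] [-0.21496264  0.32784631 -0.38631299]
```

View pics/wrist26.png

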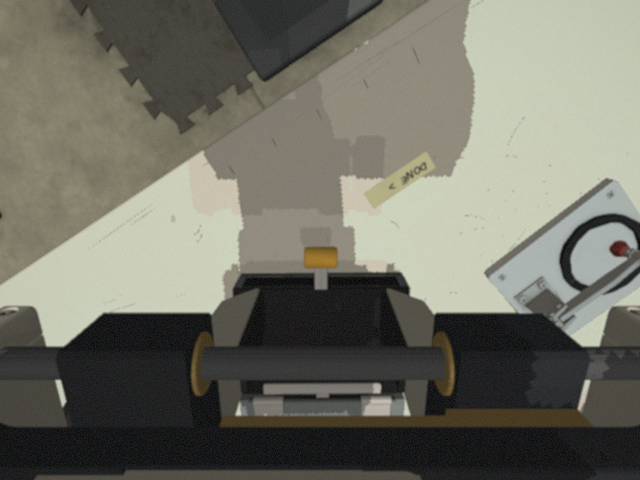

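View pics/side26.png

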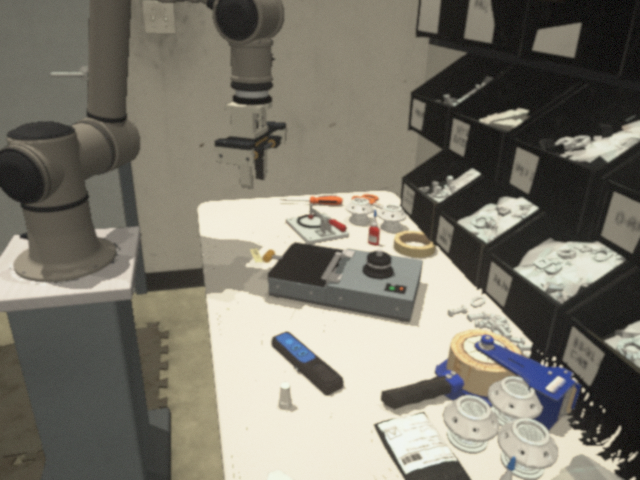

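The shield reads closed: panel slope about 0.004, and the knob's top is at 58–59 mm against 58 expected. The bystanders are at the same pixels as before and the gripper is clear, so I'm handing in.

```bash
python3 -c "
from workcell import arm
print(arm.job_done()); print(arm.get_state()['time_s'])"
```

```text
the job is handed in; nothing more can be done
None
the job is handed in; nothing more can be done
```

The job is handed in at about 31 s of the 72 s allowed. The carrier's head is in the nest and the shield is closed. No verdict was reported.

**What I did:**
- I swung the shield up to about 1.75 rad by its knob.
- I laid the carrier on the deck and slid it under the hood until the head was about 10 mm in.
- I regripped loosely behind the collar and pushed slowly until the head met the nest's far wall. When I backed off it dropped flat.
- I swung the shield down, let go and lifted clear.

**Last checks:**
- **Carrier:** the head is about 70 mm behind the mouth and about 19 mm above the table by extrapolation. It tilts about 0.012 rad, which fits the collar resting lightly on the deck. I made these readings before closing the shield; it then closed without the collar stopping it.
- **Shield:** the panel slope is about 0.004 rad. The knob's top is at 58–59 mm against 58 mm when fully closed.
- **Bystanders:** the bit case, screwdriver and glue bottle are at the same places in the side image as at the start. I compared these by eye and did not measure them.

**What disagreed:** the fingertips turned out to be about 25 mm higher than the stated tool frame says. My first knob grasp therefore closed on top of the knob without moving anything. I measured the offset by touching the bare table, where the force reached about 63 N at the wrist (limit 120 N). The touch was with the fingertips, so I took the 40 N limit, which is for the arm and gripper body, not to apply. I used the corrected height after that.

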